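# Add a slotted mass to the spring-compression stand

## Robot

A 6-joint arm with a two-finger parallel gripper is mounted at the origin on the work surface. World frame = base frame: x ahead of the robot, y to its left, z up, the work surface at z = 0. Lengths are in m, angles in degrees, forces in N, time in s.
With the tool pointing down it reaches from about 0.35 to 0.875 m from the base axis. Payload 4.2 kg.
Tool frame: the origin (TCP) lies on the centre line of the jaws, within the pads' length; the fingertips stand 25 mm ahead of it and the grasp point (between the pads) lies 6 mm ahead of it; z points along the fingers, y is the line along which they close (so a half turn about z gives the same grasp; the last joint's range is limited). The gripper opens to 87 mm and grips with 3 to 60 N. Pads are 19 mm wide; open, the fingers measure 117 mm over their backs; the gripper's body (75 mm by 190 mm) begins 51 mm behind the grasp point.
Start: joints at [83.113, 22.042, 0.453, 0, -68.411, -14.817], TCP at [0.231, 0.581, 0.219] pointing down, gripper open.
Joint ranges: [-179.83, 179.83], [-69.29, 118.12], [-61.27, 80.66], [-181.25, 117.63], [-171.15, -9.14], [-177.46, 177.46]. Speed limits (degrees/s): [159.86, 159.86, 180, 180, 180, 180].

## Interface

Orientations are given as a 3x3 rotation matrix whose columns are the frame's x, y, z axes.
In Python, from station import r gives the robot as it stands.
- The arm moves only by the tool move_arm, never from a script. Its argument "series" is a list of rows, each an object with "grip": the opening, from 0 (shut) to 1 (fully open); "xyz": the shift along the tool's x, y, z in mm, a list of three; "angular": the turn, a rotation vector about the tool's x, y, z in rad, a list of three. A call has 1 to 10 rows; each row is the pose to reach, as a shift and turn from the pose commanded when the call began, along the tool's axes at that moment; what a row does not reach only later rows make up. A row lasts 1/10 s, in which the tool goes at most 50 mm and 8.59 degrees, less where a joint would pass 70% of its speed; a pose out of reach is approached as far as the arm can. A call with a gripper value outside its range is refused whole. The fingers move at their own pace and stop on an object; the grip force is fixed at half the most. Time passes only in rows, so rows that repeat a pose let the fingers close. It gives the time, the measured TCP pose, the force, the opening and the grip force at its end, in the units of the state.
- r.sense(): the state, without advancing time (a new reading comes with each control period).
- r.capture(name): name is "side" or "top"; returns a dict with "img" (400x640x3 uint8, red, green, blue), "camera_matrix" (3x3 intrinsics, pixels), "rvec" (rotation vector, rad) and "tvec" (3), from world to camera coordinates, as OpenCV has them. Camera axes: x right, y down, z forward; pixel columns grow to the right and rows downward; lengths in m; the calibration is good to about 2 mm. A picture is of the moment at which its call begins. There is no depth.
- r.finish_job(): hands the job in; it is judged then, once.
The state is a dict: "time_s": time; "joints": joint angles; "joint_velocities": joint speeds; "effort": joint torques, N m; "tcp_pos": TCP position; "ee_rot": TCP orientation; "wrist_force": force on the tool from outside, world axes, zero at the start; "moment": the same for the moment, N m; "gripper_width": opening from 0.0 (shut) to 1.0 (fully open); "gripper_force": force on a finger pad.
Only numpy, scipy, OpenCV 4.12 (cv2) and the standard library are available. Lean on these libraries where they do the work, as an engineer would, in place of code of your own. Each camera call takes 0.05 s, during which the arm holds its last target. There are 200 camera calls.

## Task

Load the loose thick brass slotted mass onto the spring stand: slide it sideways through its slot onto the stem, above the two brass masses already there, lower it gently (no dropping) until its boss sits fully home in the recess of the one below, and leave its slot turned about a quarter turn away from both of their slots. The stem is not exactly where the stand's measured position puts it, so feel for it and never force the mass against it; do not press the pointer into the red part of the scale, and leave everything else on the bench where it is.

Things in the scene. Friction and masses are not known exactly. Their poses are not given: they have to be found in the camera images.
- mass_mid (a point): the loose mass to load: thick brass disc, 54 mm diameter, about 200 g (within 20 %). Point on its axis, half-way up its 12 mm high rim. x points out along its slot, z up. Below the rim a boss (23 mm diameter) stands out 3 mm; lying on the bench it rests on the boss, this point 9 mm up. Slot 10 mm wide, cut right through from the rim to a round end (radius 5 mm) on the axis
- mass_mouth (a point): the middle of that slot's mouth, on the loose mass's rim, 27 mm from mass_mid along x; the last 6 mm of the slot flare to a mouth about 15 mm wide. The disc's top has a recess 3.5 mm deep, tapering from 29 mm diameter at the top to 25 mm at its floor. The other loose slotted masses are smaller, thinner and grey
- stand: grey base plate of the spring stand, 150 x 120 x 16 mm, fixed; origin on the bench, 75 x 60 mm from two of its edges (plate spans x -65 to 85 mm). A column with a spring sleeve is clamped on it by hand: its vertical axis (the stem's) is up to 5.5 mm off the origin in x and in y and its yaw up to 0.15 rad off, unmeasured, different each time: find the stem by feel (or sight)
- home (a point): where the mid-point of the new mass would come, 116 mm above the bench, if the column stood exactly at the stand's origin; axes as the stand's; fixed to the stand. Two brass masses of the same shape are already on the stem, fixed: the upper one's slot points along the column's +x, the lower one's along its -x. An 86 mm high scale upright stands 48 mm from the stem on the column's +y side
- entry (a point): 12 mm above home, fixed to the stand: the height of the new mass's mid-point for sliding on, 128 mm above the bench (122.5 to 135.5 mm clears). The stem is 8 mm thick; at the start it is bare from the top of the stack (113.5 mm above the bench) to the underside of a 16 mm wide nut (141.5 mm; top 147.5 mm). The nut does not pass the slots, so a disc gets on only from the side
- carrier (a joint): how far the load carrier (a 54 mm steel plate on a spring, with the upright stem and the stack on it) is pressed down, m: 0 unloaded, 0.6 N per mm, 6.5 mm at the start, about 10 mm with the third mass. It moves only up and down; its stem is stiff sideways and takes 12 N at most. A red pointer shows this on a scale, red from 20 mm
- mass_100: bystander: grey steel slotted mass, 47 mm diameter, 10.5 mm high; origin at its underside
- mass_50: bystander: small dark steel slotted mass, 38 mm diameter, 9.5 mm high; origin at its underside
- capacitor: bystander: silver can capacitor on two feet, 35 mm diameter, 75 mm long, lying; origin under its middle
- rider: bystander: black optical-bench rider with a round lens, 50 x 62 mm base, 160 mm high; origin under its middle
- rule: bystander: steel rule, 300 x 30 x 4 mm, lying along y beyond the stand; origin under its middle
- switch_box: bystander: white switch box, 120 x 80 x 45 mm, with a toggle; origin under its middle
- calculator: bystander: black calculator, 150 x 78 x 14 mm; origin under its middle
There are look-alikes about, which are no part of the job. Of the things that look like the part that bears mass_mid, take the one that is farthest to the robot's left at the start.

How it is judged (in metres and radians):
At the end, for the whole second after the job is handed in: Brass mass nested on the stack and carried by it: mid-point 114.5 to 117.9 mm above the stand's foot, within 10 mm of its origin sideways, level within 0.04 rad, slot line over 1.1 rad (63 deg) from the stand's x axis; pointer at 8.5 to 11.5 mm; at rest (z of mass_mid in the frame of stand between 0.1145 and 0.1179 m and horizontal distance between mass_mid and stand below 0.01 m and angle between mass_mid's own z axis and vertical below 0.04 rad and angle between the x axis of mass_mid and the x axis of stand, either way round above 1.1 rad and value of joint carrier between 0.0085 and 0.0115 m and linear speed of mass below 0.01 m/s); the robot touches nothing.
It fails at once if the mass is forced against the stem or carrier (over 12 N) (contact force between mass and carrier above 12 N).
It fails at once if the fingers or arm bear on the carrier (over 10 N) (contact force between the arm and carrier above 10 N).
It fails at once if the pointer is pressed into the red part of the scale (20 mm) (value of joint carrier above 0.02 m).
It fails at once if the mass is dropped or slammed onto the stack (the carrier is knocked down faster than 55 mm/s) (velocity of joint carrier above 0.055 m/s).
It fails at once if a bystander is moved more than 15 mm (distance of any of mass_100, mass_50, capacitor, rider, rule, switch_box, calculator from where it was at the start of the episode above 0.015 m).
It also fails if it takes over 64 s, if anything falls off the work surface, if the arm or the gripper's body presses on something with over 40 N, if the wrist force passes 120 N, or if a joint passes its speed limit or range.

## Working session

There is one attempt and no reset: what is moved stays moved. The work goes in short steps, Python scripts to look and compute and a tool call to move; the robot and the scene stay as the last step left them, time stands still between calls to the robot, and variables do not carry over. Pictures are saved under pics/ and viewed, at most 10 in all, crops included, and the job is handed in when it is done.

Besides the shell and the picture viewer there is one more tool, called after "Call:" by a JSON object that holds its "name" and its "arguments". move_arm: Moves the arm, as the interface text tells. Its arguments: {"type":"object","properties":{"series":{"type":"array"}},"required":["series"]}

```bash
mkdir -p pics
python3 - <<'E'
from station import r
import cv2,numpy as np
for n in("top","side"):
    c=r.capture(n); cv2.imwrite(f"pics/{n}0.png",c["img"][:,:,::-1])
    R=cv2.Rodrigues(c["rvec"])[0]; print(n,(-R.T@c["tvec"]).round(3),R.round(2).tolist(),c["camera_matrix"].round(1).tolist())
s=r.sense();print(s["ee_rot"],s["tcp_pos"],s["wrist_force"],s["time_s"])
E
```

```text
top [4.610e-01 1.000e-03 1.229e+00] [[-0.01, -1.0, 0.0], [-1.0, 0.01, -0.07], [0.07, -0.0, -1.0]] [[368.7, 0.0, 320.3], [0.0, 368.7, 199.2], [0.0, 0.0, 1.0]]
side [0.523 0.844 0.982] [[-1.0, -0.03, -0.02], [-0.01, 0.72, -0.7], [0.04, -0.7, -0.71]] [[386.6, 0.0, 324.5], [0.0, 386.6, 192.1], [0.0, 0.0, 1.0]]
[[ 9.29058276e-01 -3.69932875e-01 -6.22959414e-04]
 [-3.69933380e-01 -9.29056354e-01 -1.89335276e-03]
 [ 1.21649029e-04  1.98948853e-03 -9.99998014e-01]] [0.2309185  0.58018387 0.21766549] [-0.25662573 -0.52727457  0.04893262] 0.1
```

View pics/top0.png

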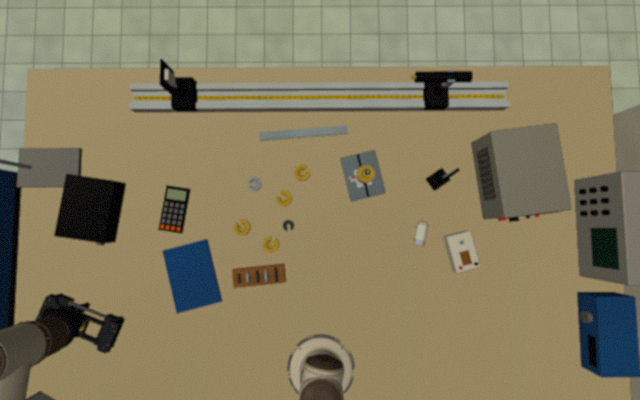

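View pics/side0.png

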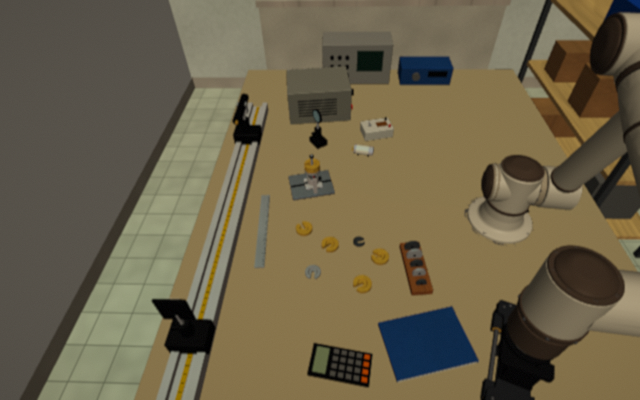

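The top view shows four brass discs at (303,173), (285,198), (242,228) and (271,244). The leftmost, my target, is at (242,228), and at (362,284) in the side view. The stand is at about (363,175). Next I'll zoom in and measure.

```bash
cat > h.py <<'E'
import cv2,numpy as np
from station import r
def ray(c,uv):
    R=cv2.Rodrigues(np.array(c["rvec"]))[0]
    p=cv2.undistortPoints(np.array([[uv]],float),c["camera_matrix"],None)[0,0]
    return -R.T@np.ravel(c["tvec"]), R.T@np.array([p[0],p[1],1])
def onz(c,uv,z):
    o,d=ray(c,uv); return o+d*(z-o[2])/d[2]
def proj(c,P): return cv2.projectPoints(np.array(P,float).reshape(-1,3),c["rvec"],c["tvec"],c["camera_matrix"],None)[0].reshape(-1,2)
def brass(c):
    h=cv2.cvtColor(c["img"],cv2.COLOR_RGB2HSV); return cv2.inRange(h,(15,140,90),(32,255,255))
def crop(c,x,y,w,h,s): return cv2.resize(c["img"][y:y+h,x:x+w,::-1],None,fx=s,fy=s,interpolation=cv2.INTER_CUBIC)
E
python3 - <<'E'
from h import *
a=r.capture("top");b=r.capture("side")
for n,c in(("top",a),("side",b)):
    m=brass(c); k,l,st,ce=cv2.connectedComponentsWithStats(m)
    for i in range(1,k):
        if st[i,4]>40: print(n,st[i],ce[i].round(1),onz(c,ce[i],.015).round(4))
i1=np.hstack([crop(a,225,210,40,40,10),crop(a,335,145,40,40,10)])
i2=np.hstack([crop(b,340,265,40,40,5),crop(b,285,145,60,60,10)[:200]]) if 0 else np.hstack([crop(b,340,265,40,40,5),crop(b,295,145,40,40,5)])
i1=cv2.resize(i1,(800,400));i2=np.pad(i2,((0,0),(0,400),(0,0)))
cv2.imwrite("pics/z1.png",np.vstack([i1,i2]))
# stand grey base top
c=a;h=cv2.cvtColor(c["img"],cv2.COLOR_RGB2HSV)
m=np.zeros((400,640),np.uint8); m[145:207,335:392]=cv2.inRange(h,(60,15,50),(140,140,170))[145:207,335:392]
m=cv2.morphologyEx(m,cv2.MORPH_OPEN,np.ones((2,2)))
pts=cv2.findNonZero(m); R=cv2.minAreaRect(pts); print(R)
for q in cv2.boxPoints(R): print(q,onz(c,q,.016).round(4))
E
```

```text
top [197  95 227   4 681] [309.1  96.7] [0.8947 0.0355 0.015 ]
top [448  95  56   3 167] [475.7  96. ] [ 0.8939 -0.5257  0.015 ]
top [134  96  37   4 119] [152.5  97.8] [0.894  0.5628 0.015 ]
top [295 165  15  16 166] [301.5 172.6] [0.6371 0.0619 0.015 ]
top [357 166  18  17 203] [365.2 173.7] [ 0.6324 -0.1495  0.015 ]
top [276 190  16  16 165] [283.9 198.2] [0.5523 0.12   0.015 ]
top [234 219  16  16 172] [241.9 227.5] [0.4567 0.2578 0.015 ]
top [263 236  16  17 171] [270.1 244.7] [0.4001 0.1651 0.015 ]
top [462 251   9  14  64] [465.7 257.8] [ 0.3539 -0.4736  0.015 ]
top [275 264  11  19  69] [280.8 271.7] [0.3125 0.1299 0.015 ]
top [249 266  16  20 110] [256.8 275.3] [0.3013 0.2077 0.015 ]
top [233 274  15  13  68] [238.9 281.2] [0.2828 0.2659 0.015 ]
side [ 556    0   56   36 1071] [587.1  12. ] [-1.0021 -1.6843  0.015 ]
side [557  41  34  13 340] [575.6  46.2] [-0.741  -1.2173  0.015 ]
side [ 529   61   82   81 1620] [568.6 101.3] [-0.4896 -0.6783  0.015 ]
side [532  98  28  20 309] [545.4 106.6] [-0.3734 -0.6356  0.015 ]
side [252 107   7  18  53] [255.2 115.9] [ 0.8926 -0.5603
[... 320 characters left out ...]
73 -0.1867  0.015 ]
side [607 213  33  26 552] [626.  227.2] [-0.3801  0.0412  0.015 ]
side [295 221  18  15 200] [303.9 228.4] [0.6351 0.0634 0.015 ]
side [321 236  18  17 234] [329.7 243.8] [0.5508 0.1232 0.015 ]
side [371 248  19  17 254] [379.5 256.1] [0.4003 0.1661 0.015 ]
side [353 274  19  20 286] [362.1 283.4] [0.4556 0.2603 0.015 ]
side [175 354  18  46 242] [183.7 376.7] [0.8918 0.5241 0.015 ]
((363.47064208984375, 176.38235473632812), (42.20119857788086, 33.71245193481445), 75.96376037597656)
[342.00006 160.     ] [ 0.6785 -0.073   0.016 ]
[374.70593 151.82352] [ 0.7053 -0.1822  0.016 ]
[384.94122 192.76471] [ 0.5683 -0.2138  0.016 ]
[352.23535 200.9412 ] [ 0.5419 -0.1054  0.016 ]
```

View pics/z1.png

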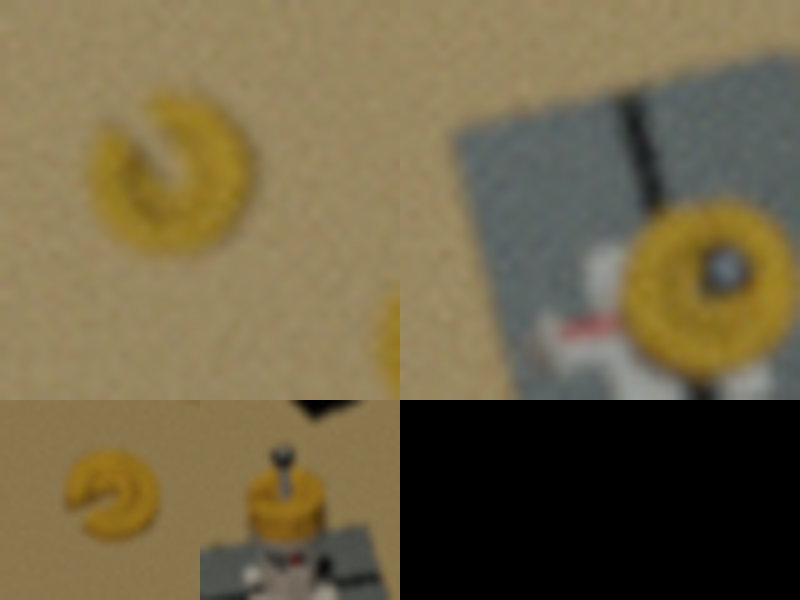

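The target's slot opens up and to the left, with its mouth near (238.3,221.5) and its centre near (242,227.3). In the top view the nut is at about (367.2,171.8), and the scale and pointer are on the image-left side, so stand +y is roughly world +y. Now I'll work out the positions and the grasp.

Run:
```python
from h import *
from scipy.spatial.transform import Rotation as Ro
a=r.capture("top");b=r.capture("side")
def fine(c,x,y,w,h,lo,hi,s=8):
    im=cv2.resize(c["img"][y:y+h,x:x+w],None,fx=s,fy=s,interpolation=cv2.INTER_CUBIC)
    m=cv2.inRange(cv2.cvtColor(im,cv2.COLOR_RGB2HSV),lo,hi)
    cs=cv2.findContours(m,cv2.RETR_EXTERNAL,cv2.CHAIN_APPROX_NONE)[0]
    k=max(cs,key=cv2.contourArea); f=lambda p:(np.array(p)+.5)/s-.5+[x,y]
    return k,f,m
for c,box in((a,(228,213,28,28)),(b,(345,268,34,32))):
    k,f,m=fine(c,*box,(15,125,80),(32,255,255))
    P=np.array([onz(c,f(q[0]),.015) for q in k])[:,:2]
    (cx,cy),rad=cv2.minEnclosingCircle((P*1000).astype(np.float32))
    M=cv2.moments((P*1000).astype(np.float32)); g=np.array([M["m10"],M["m01"]])/M["m00"]
    d=np.array([cx,cy])-g; 
    # slot: contour points deep inside
    rr=np.hypot(*(P*1000-[cx,cy]).T); inn=P[rr<rad-7]*1000-[cx,cy]
    v=inn.mean(0) if len(inn) else d
    print("mass",cx,cy,rad,"centroid",g,"dir(centroid)",np.degrees(np.arctan2(d[1],d[0])),"dir(slot)",np.degrees(np.arctan2(v[1],v[0])))
k,f,m=fine(a,361,164,12,14,(0,0,0),(180,110,255)); M=cv2.moments(k); ua=f([M["m10"]/M["m00"],M["m01"]/M["m00"]])
print("nut top",ua,onz(a,ua,.1475),cv2.contourArea(k)/64)
k,f,m=fine(a,354,163,24,24,(15,125,80),(32,255,255)); (x,y),rad=cv2.minEnclosingCircle(k); u=f([x,y]); print("stack top circle",u,rad/8,onz(a,u,.1135))
for z in(.1415,.1475): print("side nut",onz(b,[311.4,155.5],z))
print("expect stem 622,-145 ->",proj(a,[.622,-.145,.1475]),proj(b,[[.622,-.145,.1475],[.622,-.145,.1135]]))
```

```text
mass 458.1826171875 259.2449645996094 28.427080154418945 centroid [456.70571447 257.88020704] dir(centroid) 42.74001434510897 dir(slot) 25.763247040368302
mass 457.1817626953125 260.3089599609375 33.284767150878906 centroid [455.80882104 259.55929005] dir(centroid) 28.63594717082858 dir(slot) 37.20355714972692
nut top [367.12426134 164.52677437] [ 0.64093604 -0.13930992  0.1475    ] 20.4921875
stack top circle [365.1303196  173.43351078] 9.271405220031738 [ 0.61921735 -0.13721789  0.1135    ]
side nut [ 0.61754405 -0.14742856  0.1415    ]
side nut [ 0.61687024 -0.1403492   0.1475    ]
expect stem 622,-145 -> [[369.14386545 170.85886636]] [[309.94620593 154.58572914]
 [310.41697446 162.2668156 ]]
```

Stem is at about (0.618,-0.139), and the mass is at about (0.4575,0.2595) with its slot at roughly 35°. I'm moving above the mass with tool x opposite the slot.

Call:
{"name": "move_arm", "arguments": {"series": [{"grip": 1, "xyz": [329, 214, 80], "angular": [0, 0, 2.16]}, {"grip": 1, "xyz": [329, 214, 80], "angular": [0, 0, 2.16]}, {"grip": 1, "xyz": [329, 214, 80], "angular": [0, 0, 2.16]}, {"grip": 1, "xyz": [329, 214, 80], "angular": [0, 0, 2.16]}, {"grip": 1, "xyz": [329, 214, 80], "angular": [0, 0, 2.16]}, {"grip": 1, "xyz": [329, 214, 80], "angular": [0, 0, 2.16]}, {"grip": 1, "xyz": [329, 214, 80], "angular": [0, 0, 2.16]}, {"grip": 1, "xyz": [329, 214, 80], "angular": [0, 0, 2.16]}, {"grip": 1, "xyz": [329, 214, 80], "angular": [0, 0, 2.16]}, {"grip": 1, "xyz": [329, 214, 80], "angular": [0, 0, 2.16]}]}}

```text
time_s: 1.3
tcp_pos: [0.4584, 0.2583, 0.1382]
ee_rot: [[-0.313, -0.95, -0.001], [-0.95, 0.313, -0.001], [0.001, 0.0, -1.0]]
wrist_force: [0.5, 0.5, -0.4]
gripper_width: 1.0
gripper_force: 0.0
```

Run:
```python
from h import *
s=r.sense();print(s["tcp_pos"],s["ee_rot"],s["joints"],s["time_s"],s["wrist_force"])
# slot direction from first pictures, angular profile of "saturation" in ring
for n in("top","side"):
    c=r.capture(n); im=cv2.imread(f"pics/{n}0.png")[:,:,::-1]
    S=cv2.cvtColor(np.ascontiguousarray(im),cv2.COLOR_RGB2HSV)[:,:,1].astype(np.float32)
    for cx,cy in((.4575,.2595),(.457,.2585),(.4585,.2605)):
        v=[]
        A=np.arange(0,360,2)
        for t in np.radians(A):
            P=[[cx+q*np.cos(t),cy+q*np.sin(t),.015] for q in np.linspace(.012,.021,8)]
            uv=proj(c,P).astype(np.float32); v.append(cv2.remap(S,uv[:,0],uv[:,1],cv2.INTER_LINEAR).mean())
        v=np.array(v); w=np.clip(np.median(v)-20-v,0,None); w[(A>90)&(A<320)]=0
        print(n,cx,cy,"slot",np.degrees(np.angle((w*np.exp(1j*np.radians(A))).sum())),"min at",A[v.argmin()],v.min(),np.median(v))
```

```text
[0.45840276 0.25826283 0.13821044] [[-3.12518710e-01 -9.49911373e-01 -6.63458150e-04]
 [-9.49911149e-01  3.12519167e-01 -7.60646224e-04]
 [ 9.29889887e-04  3.92510117e-04 -9.99999491e-01]] [ 4.70788752e+01  1.68599830e+01 -1.99371771e+01  2.29852031e-03
 -5.32606414e+01 -6.52913551e+01] 1.3 [ 0.52035652  0.45364311 -0.35793148]
top 0.4575 0.2595 slot 28.399073194446654 min at 30 100.481445 190.0578
top 0.457 0.2585 slot 30.330128971854716 min at 32 100.44531 189.60052
top 0.4585 0.2605 slot 27.716937883037804 min at 30 100.13843 189.79724
side 0.4575 0.2595 slot 39.36594448990557 min at 40 146.01147 207.86945
side 0.457 0.2585 slot 41.49759155887829 min at 40 148.23328 207.82385
side 0.4585 0.2605 slot 38.4061911349394 min at 38 142.23804 207.63623
```

Call:
{"name": "move_arm", "arguments": {"series": [{"grip": 1, "xyz": [-0.5, 0.6, 20], "angular": [0, 0, 0.651]}, {"grip": 1, "xyz": [-0.5, 0.6, 40], "angular": [0, 0, 0.651]}, {"grip": 1, "xyz": [-0.5, 0.6, 55], "angular": [0, 0, 0.651]}, {"grip": 1, "xyz": [-0.5, 0.6, 65], "angular": [0, 0, 0.651]}, {"grip": 1, "xyz": [-0.5, 0.6, 75], "angular": [0, 0, 0.651]}, {"grip": 1, "xyz": [-0.5, 0.6, 85], "angular": [0, 0, 0.651]}, {"grip": 1, "xyz": [-0.5, 0.6, 97], "angular": [0, 0, 0.651]}, {"grip": 1, "xyz": [-0.5, 0.6, 105], "angular": [0, 0, 0.651]}, {"grip": 1, "xyz": [-0.5, 0.6, 109], "angular": [0, 0, 0.651]}, {"grip": 1, "xyz": [-0.5, 0.6, 109], "angular": [0, 0, 0.651]}]}}

```text
time_s: 2.4
tcp_pos: [0.457, 0.2606, 0.0291]
ee_rot: [[-0.818, -0.575, -0.001], [-0.575, 0.818, -0.001], [0.001, -0.0, -1.0]]
wrist_force: [0.5, 0.7, 0.1]
gripper_width: 1.004
gripper_force: 0.0
```

Call:
{"name": "move_arm", "arguments": {"series": [{"grip": 0.55, "xyz": [0, 0, 0], "angular": [0, 0, 0]}, {"grip": 0.55, "xyz": [0, 0, 0], "angular": [0, 0, 0]}, {"grip": 0.5, "xyz": [0, 0, 0], "angular": [0, 0, 0]}, {"grip": 0.5, "xyz": [0, 0, 0], "angular": [0, 0, 0]}, {"grip": 0.5, "xyz": [0, 0, 0], "angular": [0, 0, 0]}, {"grip": 0.5, "xyz": [0, 0, 0], "angular": [0, 0, 0]}]}}

```text
time_s: 3.0
tcp_pos: [0.4573, 0.2609, 0.0298]
ee_rot: [[-0.819, -0.574, 0.0], [-0.574, 0.819, 0.0], [-0.0, 0.0, -1.0]]
wrist_force: [-0.7, -0.1, -0.2]
gripper_width: 0.556
gripper_force: 0.0
```

Run:
```python
from h import *
s=r.sense();print(s)
a=r.capture("top");b=r.capture("side")
cv2.imwrite("pics/g.png",np.hstack([crop(a,220,205,50,50,8),crop(b,335,255,50,50,8)]))
```

```text
{'time_s': 3.0, 'joints': array([ 4.73772789e+01,  2.52235803e+01, -2.65858390e+01,  1.32916751e-03,
       -3.81772890e+01, -1.02324188e+02]), 'joint_velocities': array([-0.04155213,  0.13661156, -0.09656809, -0.0163444 ,  0.0560684 ,
        0.09049381]), 'effort': array([-1.03696115e-03, -3.54410076e+01,  1.23884779e+01,  2.77025856e+00,
       -8.24156217e-02, -1.03227667e-04]), 'tcp_pos': array([0.45725481, 0.26087583, 0.02976076]), 'ee_rot': array([[-8.18609715e-01, -5.74350159e-01,  1.67642728e-04],
       [-5.74350138e-01,  8.18609732e-01,  1.60990356e-04],
       [-2.29698805e-04,  3.55026453e-05, -9.99999973e-01]]), 'wrist_force': array([-0.65597632, -0.09124   , -0.16128452]), 'moment': array([ 0.08476572, -0.12218666,  0.04163239]), 'gripper_force': 0.0, 'gripper_width': 0.5563374647827231}
```

View pics/g.png

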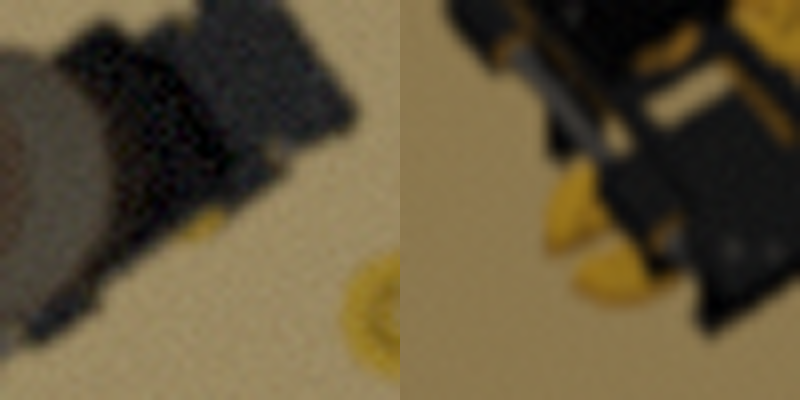

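The side crop shows the slot mouth near (572,255) pointing away from the jaws, which is as planned. The grip hasn't registered yet, so I'll keep closing.

Call:
{"name": "move_arm", "arguments": {"series": [{"grip": 0.5, "xyz": [0, 0, 0], "angular": [0, 0, 0]}, {"grip": 0.5, "xyz": [0, 0, 0], "angular": [0, 0, 0]}, {"grip": 0.5, "xyz": [0, 0, 0], "angular": [0, 0, 0]}, {"grip": 0.5, "xyz": [0, 0, 0], "angular": [0, 0, 0]}]}}

```text
time_s: 3.5
tcp_pos: [0.4572, 0.2608, 0.0296]
ee_rot: [[-0.819, -0.574, -0.0], [-0.574, 0.819, -0.0], [0.0, -0.0, -1.0]]
wrist_force: [0.3, 0.5, 0.1]
gripper_width: 0.5
gripper_force: 0.0
```

No contact at 43 mm, so the disc isn't between the pads. I'll look before doing anything else.

Run:
```python
from h import *
a=r.capture("top");b=r.capture("side")
cv2.imwrite("pics/g2.png",np.hstack([crop(a,190,180,100,100,4),crop(b,310,240,80,80,5)]))
R=r.sense()["ee_rot"];p=r.sense()["tcp_pos"]
for n,c in(("top",a),("side",b)):
    for nm,q in(("tcp",p),("tip+y",p+R@[0,.022,.025]),("tip-y",p+R@[0,-.022,.025])): print(n,nm,proj(c,q).round(1))
    k,l,st,ce=cv2.connectedComponentsWithStats(brass(c))
    for i in range(1,k):
        if st[i,4]>10 and 225<ce[i][0]<375 and 160<ce[i][1]<310: print(n,st[i],onz(c,ce[i],.015).round(4))
```

```text
top tcp [[240.  227.4]]
top tip+y [[236.2 231.2]]
top tip-y [[247.1 223.5]]
top [295 165  15  16 166] [0.6372 0.0621 0.015 ]
top [357 166  17  17 204] [ 0.6324 -0.1496  0.015 ]
top [276 190  16  16 164] [0.5519 0.1204 0.015 ]
top [263 237  16  16 170] [0.3999 0.1649 0.015 ]
top [268 265   6  13  37] [0.3182 0.1625 0.015 ]
top [276 264   9  19  70] [0.3105 0.1304 0.015 ]
top [249 266  16  20  88] [0.3046 0.2115 0.015 ]
top [233 268  14  19 110] [0.2967 0.264  0.015 ]
top [270 279   7   5  17] [0.2839 0.1584 0.015 ]
top [260 280   5   5  16] [0.2792 0.1918 0.015 ]
side tcp [[361.8 280.8]]
side tip+y [[366.1 291.3]]
side tip-y [[356.8 279.9]]
side [304 158  16  15 190] [ 0.6283 -0.2393  0.015 ]
side [295 221  18  16 200] [0.6352 0.0635 0.015 ]
side [321 236  14  17 175] [0.5566 0.1235 0.015 ]
side [353 275  17  19 151] [0.4644 0.267  0.015 ]
```

View pics/g2.png

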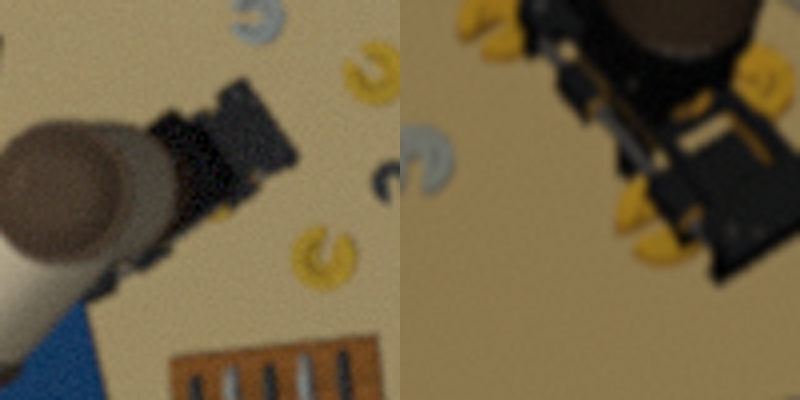

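The disc hasn't moved, and the fingers look to be outside its rim, so the opening value may not be linear in mm. I'll keep closing and watch the force.

Call:
{"name": "move_arm", "arguments": {"series": [{"grip": 0.42, "xyz": [0, 0, 0], "angular": [0, 0, 0]}, {"grip": 0.42, "xyz": [0, 0, 0], "angular": [0, 0, 0]}, {"grip": 0.42, "xyz": [0, 0, 0], "angular": [0, 0, 0]}, {"grip": 0.42, "xyz": [0, 0, 0], "angular": [0, 0, 0]}]}}

```text
time_s: 4.0
tcp_pos: [0.4572, 0.2608, 0.0297]
ee_rot: [[-0.819, -0.574, 0.0], [-0.574, 0.819, 0.0], [-0.0, 0.0, -1.0]]
wrist_force: [0.2, 0.3, -0.0]
gripper_width: 0.425
gripper_force: 0.0
```

Call:
{"name": "move_arm", "arguments": {"series": [{"grip": 0.3, "xyz": [0, 0, 0], "angular": [0, 0, 0]}, {"grip": 0.3, "xyz": [0, 0, 0], "angular": [0, 0, 0]}, {"grip": 0.3, "xyz": [0, 0, 0], "angular": [0, 0, 0]}, {"grip": 0.3, "xyz": [0, 0, 0], "angular": [0, 0, 0]}]}}

```text
time_s: 4.4
tcp_pos: [0.4572, 0.2608, 0.0296]
ee_rot: [[-0.819, -0.574, -0.0], [-0.574, 0.819, -0.0], [0.0, -0.0, -1.0]]
wrist_force: [0.5, 0.6, 0.1]
gripper_width: 0.306
gripper_force: 0.0
```

Run:
```python
from h import *
s=r.sense();print(s["gripper_width"],s["gripper_force"],s["tcp_pos"])
b=r.capture("side");a=r.capture("top")
k,l,st,ce=cv2.connectedComponentsWithStats(brass(b))
for i in range(1,k):
  if st[i,4]>10 and 340<ce[i][0]<375 and 260<ce[i][1]<310: print(st[i],ce[i])
cv2.imwrite("pics/g3.png",np.hstack([crop(a,220,205,50,50,8),crop(b,335,250,50,50,8)]))
```

```text
0.3056742874763201 0.0 [0.45721083 0.26082899 0.02962936]
[353 277  17  17 153] [359.80392157 286.15686275]
```

View pics/g3.png

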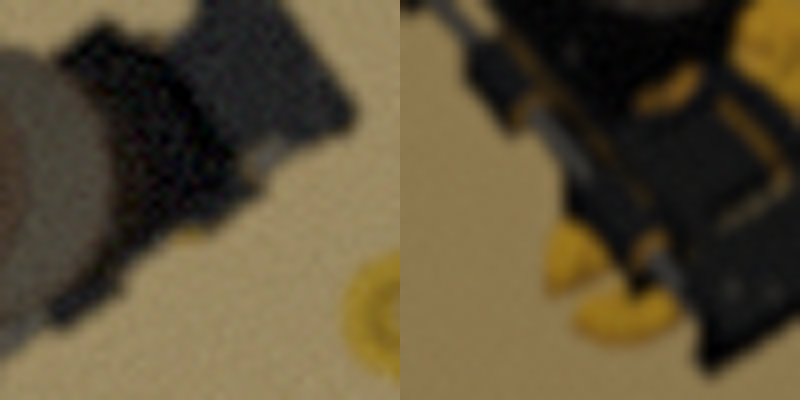

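The fingers close inward but the disc stays put, so the pads may be passing above it. I'll reopen, go lower while watching the force, and close again.

Call:
{"name": "move_arm", "arguments": {"series": [{"grip": 0.3, "xyz": [0, 0, 0.7], "angular": [0, 0, 0]}, {"grip": 0.3, "xyz": [0, 0, 1.4], "angular": [0, 0, 0]}, {"grip": 0.3, "xyz": [0, 0, 2], "angular": [0, 0, 0]}, {"grip": 0.3, "xyz": [0, 0, 2], "angular": [0, 0, 0]}]}}

```text
time_s: 4.9
tcp_pos: [0.4571, 0.2608, 0.0275]
ee_rot: [[-0.819, -0.574, -0.0], [-0.574, 0.819, -0.0], [0.0, -0.0, -1.0]]
wrist_force: [0.1, -0.3, -0.1]
gripper_width: 0.296
gripper_force: 0.0
```

Run:
```python
from h import *
s=r.sense();print(s["gripper_width"],s["gripper_force"],s["tcp_pos"],s["wrist_force"],s["time_s"])
```

```text
0.29575832558137355 0.0 [0.45714011 0.26078406 0.02750727] [ 0.06656217 -0.2657166  -0.10265047] 4.9
```

Call:
{"name": "move_arm", "arguments": {"series": [{"grip": 0.3, "xyz": [0, 0, -30], "angular": [0, 0, 0]}, {"grip": 0.3, "xyz": [0, 0, -60], "angular": [0, 0, 0]}, {"grip": 0.3, "xyz": [40, 0, -80], "angular": [0, 0, 0]}, {"grip": 0.3, "xyz": [80, 0, -80], "angular": [0, 0, 0]}, {"grip": 0.3, "xyz": [80, 0, -80], "angular": [0, 0, 0]}, {"grip": 0.3, "xyz": [80, 0, -80], "angular": [0, 0, 0]}]}}

```text
time_s: 5.5
tcp_pos: [0.3916, 0.2148, 0.1082]
ee_rot: [[-0.818, -0.575, 0.001], [-0.575, 0.818, 0.001], [-0.001, 0.0, -1.0]]
wrist_force: [-0.0, 0.5, 0.2]
gripper_width: 0.301
gripper_force: 0.0
```

Run:
```python
from h import *
s=r.sense();R=s["ee_rot"];p=s["tcp_pos"];print(p,s["gripper_width"])
a=r.capture("top");b=r.capture("side")
for n,c in(("top",a),("side",b)):
    q=[p+R@[0,y,z] for y,z in((0,0),(0,.006),(.013,.025),(-.013,.025),(0,.025))]; print(n,proj(c,q).round(1).tolist())
    k,l,st,ce=cv2.connectedComponentsWithStats(brass(c))
    for i in range(1,k):
        if st[i,4]>60 and 225<ce[i][0]<390 and 160<ce[i][1]<310: print(n,st[i],onz(c,ce[i],.015).round(4))
cv2.imwrite("pics/g4.png",np.hstack([crop(a,200,195,80,80,5),crop(b,335,225,80,80,5)]))
```

```text
[0.39157563 0.2147503  0.10823391] 0.3013487099664629
top [[249.4, 249.2], [249.8, 249.1], [247.5, 251.1], [254.4, 246.2], [251.0, 248.7]]
top [295 165  15  16 165] [0.6373 0.0618 0.015 ]
top [357 166  18  17 203] [ 0.6323 -0.1499  0.015 ]
top [276 190  16  16 164] [0.552 0.12  0.015]
top [234 219  16  16 147] [0.4593 0.2583 0.015 ]
top [266 239  13  13  72] [0.392  0.1551 0.015 ]
top [274 264  12  19  82] [0.3081 0.1307 0.015 ]
top [234 266  40  22 151] [0.2992 0.2208 0.015 ]
side [[386.7, 251.2], [386.5, 252.5], [388.9, 259.7], [382.9, 253.3], [385.8, 256.5]]
side [304 158  16  15 188] [ 0.6282 -0.2392  0.015 ]
side [295 221  18  15 198] [0.6353 0.0635 0.015 ]
side [321 236  18  17 230] [0.5509 0.1235 0.015 ]
side [371 247  18  18 250] [0.4006 0.1659 0.015 ]
side [353 274  19  20 289] [0.4557 0.2602 0.015 ]
```

View pics/g4.png

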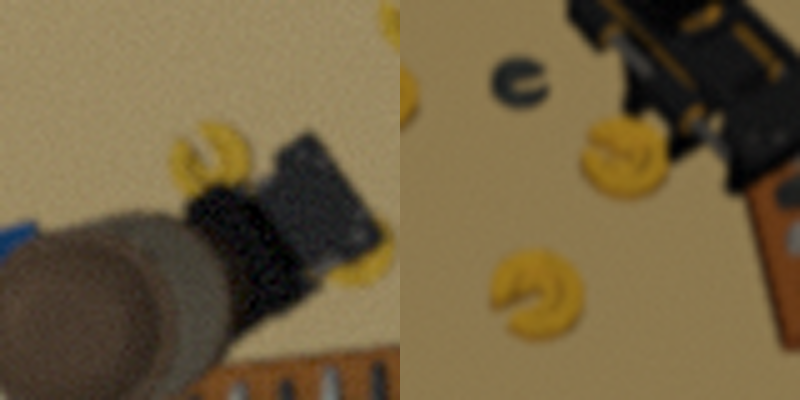

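The side crop shows the two fingertips near (635,108) and (682,152). That is where the TCP itself projects, not 25 mm beyond it, so the real tips sit higher than stated. I'll touch the disc top gently with the nearly shut fingers to measure the offset.

Call:
{"name": "move_arm", "arguments": {"series": [{"grip": 0.3, "xyz": [-40, 0, 0], "angular": [0, 0, 0]}, {"grip": 0.3, "xyz": [-80, -1, 20], "angular": [0, 0, 0]}, {"grip": 0.3, "xyz": [-80, -1, 50], "angular": [0, 0, 0]}, {"grip": 0.3, "xyz": [-80, -1, 70], "angular": [0, 0, 0]}, {"grip": 0.3, "xyz": [-80, -1, 80], "angular": [0, 0, 0]}, {"grip": 0.3, "xyz": [-80, -1, 80], "angular": [0, 0, 0]}]}}

```text
time_s: 6.2
tcp_pos: [0.4576, 0.2597, 0.0259]
ee_rot: [[-0.819, -0.574, -0.002], [-0.574, 0.819, -0.003], [0.003, -0.001, -1.0]]
wrist_force: [-0.8, -0.2, -0.8]
gripper_width: 0.293
gripper_force: 0.0
```

Call:
{"name": "move_arm", "arguments": {"series": [{"grip": 0.3, "xyz": [0, 0, 1], "angular": [0, 0, 0]}, {"grip": 0.3, "xyz": [0, 0, 2], "angular": [0, 0, 0]}, {"grip": 0.3, "xyz": [0, 0, 3], "angular": [0, 0, 0]}, {"grip": 0.3, "xyz": [0, 0, 3], "angular": [0, 0, 0]}]}}

```text
time_s: 6.6
tcp_pos: [0.458, 0.2603, 0.0254]
ee_rot: [[-0.819, -0.574, 0.001], [-0.574, 0.819, 0.001], [-0.001, 0.0, -1.0]]
wrist_force: [-0.4, -0.1, 0.6]
gripper_width: 0.302
gripper_force: 0.0
```

Call:
{"name": "move_arm", "arguments": {"series": [{"grip": 0.3, "xyz": [0, 0, 1], "angular": [0, 0, 0]}, {"grip": 0.3, "xyz": [0, 0, 2], "angular": [0, 0, 0]}, {"grip": 0.3, "xyz": [0, 0, 3], "angular": [0, 0, 0]}, {"grip": 0.3, "xyz": [0, 0, 3], "angular": [0, 0, 0]}]}}

```text
time_s: 7.0
tcp_pos: [0.4577, 0.2599, 0.0215]
ee_rot: [[-0.819, -0.574, -0.0], [-0.574, 0.819, -0.0], [0.0, -0.0, -1.0]]
wrist_force: [0.1, -0.2, -1.0]
gripper_width: 0.297
gripper_force: 0.0
```

Call:
{"name": "move_arm", "arguments": {"series": [{"grip": 0.3, "xyz": [0, 0, 1], "angular": [0, 0, 0]}, {"grip": 0.3, "xyz": [0, 0, 2], "angular": [0, 0, 0]}, {"grip": 0.3, "xyz": [0, 0, 2], "angular": [0, 0, 0]}]}}

```text
time_s: 7.3
tcp_pos: [0.4577, 0.2599, 0.0195]
ee_rot: [[-0.819, -0.574, -0.0], [-0.574, 0.819, -0.0], [0.0, -0.0, -1.0]]
wrist_force: [0.1, 0.7, 0.0]
gripper_width: 0.301
gripper_force: 0.0
```

Call:
{"name": "move_arm", "arguments": {"series": [{"grip": 0.3, "xyz": [0, 0, 1], "angular": [0, 0, 0]}, {"grip": 0.3, "xyz": [0, 0, 2], "angular": [0, 0, 0]}, {"grip": 0.3, "xyz": [0, 0, 2], "angular": [0, 0, 0]}]}}

```text
time_s: 7.6
tcp_pos: [0.4577, 0.26, 0.0175]
ee_rot: [[-0.819, -0.574, -0.0], [-0.574, 0.819, -0.0], [0.0, -0.0, -1.0]]
wrist_force: [-0.2, 0.9, 0.4]
gripper_width: 0.295
gripper_force: 0.0
```

Call:
{"name": "move_arm", "arguments": {"series": [{"grip": 0.3, "xyz": [0, 0, 1], "angular": [0, 0, 0]}, {"grip": 0.3, "xyz": [0, 0, 2], "angular": [0, 0, 0]}, {"grip": 0.3, "xyz": [0, 0, 2], "angular": [0, 0, 0]}]}}

```text
time_s: 7.9
tcp_pos: [0.4577, 0.2599, 0.0155]
ee_rot: [[-0.819, -0.574, -0.0], [-0.574, 0.819, -0.0], [0.0, -0.0, -1.0]]
wrist_force: [1.0, -0.9, 1.0]
gripper_width: 0.302
gripper_force: 0.0
```

Call:
{"name": "move_arm", "arguments": {"series": [{"grip": 0.3, "xyz": [0, 0, 1], "angular": [0, 0, 0]}, {"grip": 0.3, "xyz": [0, 0, 1], "angular": [0, 0, 0]}]}}

```text
time_s: 8.1
tcp_pos: [0.4577, 0.26, 0.0145]
ee_rot: [[-0.819, -0.574, -0.0], [-0.574, 0.819, -0.0], [0.0, -0.0, -1.0]]
wrist_force: [1.4, -0.0, -0.6]
gripper_width: 0.299
gripper_force: 0.0
```

Call:
{"name": "move_arm", "arguments": {"series": [{"grip": 0.3, "xyz": [0, 0, 1], "angular": [0, 0, 0]}, {"grip": 0.3, "xyz": [0, 0, 1], "angular": [0, 0, 0]}]}}

```text
time_s: 8.3
tcp_pos: [0.4577, 0.26, 0.0135]
ee_rot: [[-0.819, -0.574, -0.0], [-0.574, 0.819, -0.0], [0.0, -0.0, -1.0]]
wrist_force: [-0.2, -0.2, 1.1]
gripper_width: 0.301
gripper_force: 0.0
```

Call:
{"name": "move_arm", "arguments": {"series": [{"grip": 0.3, "xyz": [0, 0, 1], "angular": [0, 0, 0]}, {"grip": 0.3, "xyz": [0, 0, 1], "angular": [0, 0, 0]}]}}

```text
time_s: 8.5
tcp_pos: [0.4577, 0.26, 0.0125]
ee_rot: [[-0.819, -0.574, -0.0], [-0.574, 0.819, -0.0], [0.0, -0.0, -1.0]]
wrist_force: [0.1, 0.2, -0.1]
gripper_width: 0.301
gripper_force: 0.0
```

Run:
```python
from h import *
s=r.sense();R=s["ee_rot"];p=s["tcp_pos"];print(p,s["gripper_width"],s["wrist_force"],s["moment"])
a=r.capture("top");b=r.capture("side")
for n,c in(("top",a),("side",b)):
    q=[p+R@[0,y,z] for y,z in((0,0),(.013,0),(-.013,0))]; print(n,proj(c,q).round(1).tolist())
cv2.imwrite("pics/g5.png",np.hstack([crop(a,220,205,50,50,8),crop(b,330,255,50,50,8)]))
```

```text
[0.45771491 0.2599571  0.0125223 ] 0.30118540347601336 [ 0.07897434  0.1632334  -0.10031824] [ 0.11147995 -0.17499795  0.02887696]
top [[241.4, 227.2], [238.1, 229.5], [244.7, 224.9]]
side [[361.4, 283.8], [364.1, 287.2], [358.6, 280.5]]
```

View pics/g5.png

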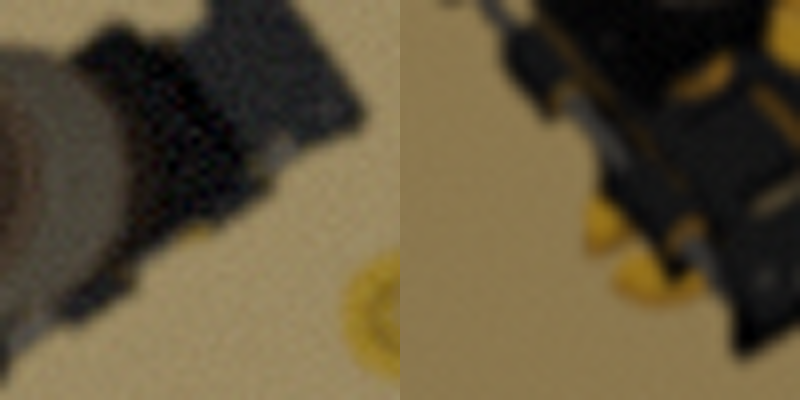

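The fingertips are near (605,195) and (680,270) in the side crop, still just above the disc. I'll continue down.

Call:
{"name": "move_arm", "arguments": {"series": [{"grip": 0.3, "xyz": [0, 0, 1], "angular": [0, 0, 0]}, {"grip": 0.3, "xyz": [0, 0, 1.5], "angular": [0, 0, 0]}, {"grip": 0.3, "xyz": [0, 0, 1.5], "angular": [0, 0, 0]}]}}

```text
time_s: 8.9
tcp_pos: [0.4579, 0.2601, 0.0115]
ee_rot: [[-0.818, -0.575, 0.0], [-0.575, 0.818, 0.0], [-0.0, -0.0, -1.0]]
wrist_force: [-1.1, -0.7, 4.6]
gripper_width: 0.302
gripper_force: 1.9
```

Call:
{"name": "move_arm", "arguments": {"series": [{"grip": 0.3, "xyz": [0, 0, 1], "angular": [0, 0, 0]}, {"grip": 0.3, "xyz": [0, 0, 1.5], "angular": [0, 0, 0]}, {"grip": 0.3, "xyz": [0, 0, 1.5], "angular": [0, 0, 0]}]}}

```text
time_s: 9.2
tcp_pos: [0.458, 0.2602, 0.0114]
ee_rot: [[-0.818, -0.575, 0.001], [-0.575, 0.818, 0.0], [-0.001, -0.0, -1.0]]
wrist_force: [-3.4, -0.8, 14.3]
gripper_width: 0.301
gripper_force: 6.8
```

Call:
{"name": "move_arm", "arguments": {"series": [{"grip": 0.3, "xyz": [0, 0, 1], "angular": [0, 0, 0]}, {"grip": 0.3, "xyz": [0, 0, 1.5], "angular": [0, 0, 0]}, {"grip": 0.3, "xyz": [0, 0, 1.5], "angular": [0, 0, 0]}]}}

```text
time_s: 9.5
tcp_pos: [0.4581, 0.2603, 0.0113]
ee_rot: [[-0.818, -0.576, 0.001], [-0.576, 0.818, 0.0], [-0.001, -0.001, -1.0]]
wrist_force: [-6.2, -2.5, 23.5]
gripper_width: 0.301
gripper_force: 11.5
```

Contact is at TCP z = 0.0115 with the disc top at 0.015, so the tips are about 3.5 mm above the reported TCP. I'll lift, open, and go down to TCP z of about 0.002 to grip.

Call:
{"name": "move_arm", "arguments": {"series": [{"grip": 0.3, "xyz": [0, 0, -10], "angular": [0, 0, 0]}, {"grip": 1, "xyz": [0, 0, -16], "angular": [0, 0, 0]}, {"grip": 1, "xyz": [0, 0, -16], "angular": [0, 0, 0]}, {"grip": 1, "xyz": [0, 0, -16], "angular": [0, 0, 0]}, {"grip": 1, "xyz": [0, 0, -16], "angular": [0, 0, 0]}, {"grip": 1, "xyz": [0, 0, -16], "angular": [0, 0, 0]}, {"grip": 1, "xyz": [0, 0, -16], "angular": [0, 0, 0]}, {"grip": 1, "xyz": [0, 0, -16], "angular": [0, 0, 0]}]}}

```text
time_s: 10.3
tcp_pos: [0.4577, 0.2599, 0.0239]
ee_rot: [[-0.819, -0.574, -0.0], [-0.574, 0.819, -0.0], [0.001, -0.0, -1.0]]
wrist_force: [-0.3, 0.6, -0.2]
gripper_width: 0.851
gripper_force: 0.0
```

Call:
{"name": "move_arm", "arguments": {"series": [{"grip": 1, "xyz": [0, 0, 10], "angular": [0, 0, 0]}, {"grip": 1, "xyz": [0, 0, 16], "angular": [0, 0, 0]}, {"grip": 1, "xyz": [0, 0, 20], "angular": [0, 0, 0]}, {"grip": 1, "xyz": [0, 0, 22], "angular": [0, 0, 0]}, {"grip": 1, "xyz": [0, 0, 22], "angular": [0, 0, 0]}]}}

```text
time_s: 10.8
tcp_pos: [0.4576, 0.2598, 0.0017]
ee_rot: [[-0.819, -0.574, -0.001], [-0.574, 0.819, -0.001], [0.001, -0.0, -1.0]]
wrist_force: [0.1, 0.5, -0.1]
gripper_width: 0.999
gripper_force: 0.0
```

Call:
{"name": "move_arm", "arguments": {"series": [{"grip": 0.5, "xyz": [0, 0, 0], "angular": [0, 0, 0]}, {"grip": 0.5, "xyz": [0, 0, 0], "angular": [0, 0, 0]}, {"grip": 0.5, "xyz": [0, 0, 0], "angular": [0, 0, 0]}, {"grip": 0.5, "xyz": [0, 0, 0], "angular": [0, 0, 0]}, {"grip": 0.5, "xyz": [0, 0, 0], "angular": [0, 0, 0]}, {"grip": 0.5, "xyz": [0, 0, 0], "angular": [0, 0, 0]}, {"grip": 0.5, "xyz": [0, 0, 0], "angular": [0, 0, 0]}, {"grip": 0.5, "xyz": [0, 0, 0], "angular": [0, 0, 0]}]}}

```text
time_s: 11.6
tcp_pos: [0.4579, 0.26, 0.0023]
ee_rot: [[-0.819, -0.574, 0.0], [-0.574, 0.819, -0.0], [-0.0, -0.0, -1.0]]
wrist_force: [0.2, -1.1, 2.0]
gripper_width: 0.606
gripper_force: 30.0
```

Gripped at 30 N, with the mass mid-point about 6.7 mm above the reported TCP. I'll lift and carry it to a staging point on the −y side of the stem.

Call:
{"name": "move_arm", "arguments": {"series": [{"grip": 0.5, "xyz": [0, 0, -10], "angular": [0, 0, 0]}, {"grip": 0.5, "xyz": [0, 0, -40], "angular": [0, 0, 0]}, {"grip": 0.5, "xyz": [0, 0, -80], "angular": [0, 0, 0]}, {"grip": 0.5, "xyz": [0, 0, -120], "angular": [0, 0, 0]}, {"grip": 0.5, "xyz": [0, 0, -160], "angular": [0, 0, 0]}, {"grip": 0.5, "xyz": [0, 0, -180], "angular": [0, 0, 0]}, {"grip": 0.5, "xyz": [0, 0, -180], "angular": [0, 0, 0]}, {"grip": 0.5, "xyz": [0, 0, -180], "angular": [0, 0, 0]}]}}

```text
time_s: 12.4
tcp_pos: [0.4569, 0.2596, 0.1816]
ee_rot: [[-0.819, -0.574, -0.001], [-0.574, 0.819, 0.0], [0.001, 0.001, -1.0]]
wrist_force: [0.3, 0.2, -2.4]
gripper_width: 0.608
gripper_force: 30.0
```

Call:
{"name": "move_arm", "arguments": {"series": [{"grip": 0.5, "xyz": [10, -40, 0], "angular": [0, 0, -0.12]}, {"grip": 0.5, "xyz": [20, -85, 0], "angular": [0, 0, -0.24]}, {"grip": 0.5, "xyz": [32, -130, 0], "angular": [0, 0, -0.36]}, {"grip": 0.5, "xyz": [44, -175, 0], "angular": [0, 0, -0.48]}, {"grip": 0.5, "xyz": [56, -220, 0], "angular": [0, 0, -0.6]}, {"grip": 0.5, "xyz": [67, -265, 0], "angular": [0, 0, -0.72]}, {"grip": 0.5, "xyz": [79, -310, 0], "angular": [0, 0, -0.84]}, {"grip": 0.5, "xyz": [90, -355, 0], "angular": [0, 0, -0.96]}, {"grip": 0.5, "xyz": [102, -400, 0], "angular": [0, 0, -1.08]}, {"grip": 0.5, "xyz": [112, -440, 0], "angular": [0, 0, -1.192]}]}}

```text
time_s: 13.4
tcp_pos: [0.6178, -0.1665, 0.1788]
ee_rot: [[0.234, -0.972, -0.006], [-0.972, -0.234, 0.001], [-0.002, 0.005, -1.0]]
wrist_force: [0.5, 0.2, -2.3]
gripper_width: 0.605
gripper_force: 30.0
```

Run:
```python
from h import *
s=r.sense();print(s)
```

```text
{'time_s': 13.4, 'joints': array([-6.38159678e-01,  2.52532805e+01, -3.38136164e-01, -4.86467705e-02,
       -6.47351984e+01,  1.42192166e+01]), 'joint_velocities': array([-35.71875185,  22.13715817,  35.61159937,  -0.30934353,
       -13.12074405,  99.20215026]), 'effort': array([  0.83661133, -44.67414021,  17.50239193,   4.40310046,
         0.09387588,  -1.09931096]), 'tcp_pos': array([ 0.61777483, -0.16645259,  0.1788369 ]), 'ee_rot': array([[ 2.34460269e-01, -9.72109042e-01, -5.69143246e-03],
       [-9.72123342e-01, -2.34468585e-01,  8.31271982e-04],
       [-2.14254912e-03,  5.33787408e-03, -9.99983458e-01]]), 'wrist_force': array([ 0.52668078,  0.24398866, -2.2753017 ]), 'moment': array([ 0.13230127, -0.10048146,  0.04390131]), 'gripper_force': 29.999576160225843, 'gripper_width': 0.6051196452741623}
```

Call:
{"name": "move_arm", "arguments": {"series": [{"grip": 0.5, "xyz": [30, -6, 0], "angular": [0, 0, 0]}, {"grip": 0.5, "xyz": [42, -6, 0], "angular": [0, 0, 0]}, {"grip": 0.5, "xyz": [42, -6, 25], "angular": [0, 0, 0]}, {"grip": 0.5, "xyz": [42, -6, 50], "angular": [0, 0, 0]}, {"grip": 0.5, "xyz": [42, -6, 57], "angular": [0, 0, 0]}, {"grip": 0.5, "xyz": [42, -6, 57], "angular": [0, 0, 0]}, {"grip": 0.5, "xyz": [42, -6, 57], "angular": [0, 0, 0]}, {"grip": 0.5, "xyz": [42, -6, 57], "angular": [0, 0, 0]}]}}

```text
time_s: 14.2
tcp_pos: [0.6352, -0.2038, 0.1267]
ee_rot: [[0.232, -0.973, 0.003], [-0.973, -0.232, -0.001], [0.001, -0.002, -1.0]]
wrist_force: [-0.1, -0.8, -2.2]
gripper_width: 0.609
gripper_force: 30.0
```

Run:
```python
from h import *
s=r.sense();R=s["ee_rot"];p=s["tcp_pos"];print(p,R.round(3).tolist(),s["wrist_force"],s["gripper_width"])
a=r.capture("top");b=r.capture("side")
m=p+[0,0,.0067]
for n,c in(("top",a),("side",b)):
    q=[m,m+R@[-.027,0,0],m+[0,0,.006]+R@[-.027,0,0],m+R@[0,.027,0],m+R@[0,-.027,0],[.618,-.139,.1475],[.618,-.139,.1135]]; print(n,proj(c,q).round(1).tolist())
cv2.imwrite("pics/h1.png",np.hstack([crop(a,335,145,50,50,6),crop(b,285,130,60,50,8)[:300]]) if 0 else np.hstack([crop(a,340,150,40,40,10),crop(b,292,138,40,40,10)]))
```

```text
[ 0.6352468  -0.20383064  0.12667915] [[0.232, -0.973, 0.003], [-0.973, -0.232, -0.001], [0.001, -0.002, -1.0]] [-0.05930265 -0.78196101 -2.22397901] 0.6086074595859285
top [[388.1, 167.1], [379.3, 169.2], [379.7, 168.9], [390.3, 175.8], [385.8, 158.4], [367.1, 172.2], [365.7, 173.8]]
side [[307.3, 146.7], [308.7, 151.6], [308.6, 150.2], [315.0, 145.6], [299.7, 147.8], [311.0, 155.8], [311.5, 163.4]]
```

View pics/h1.png

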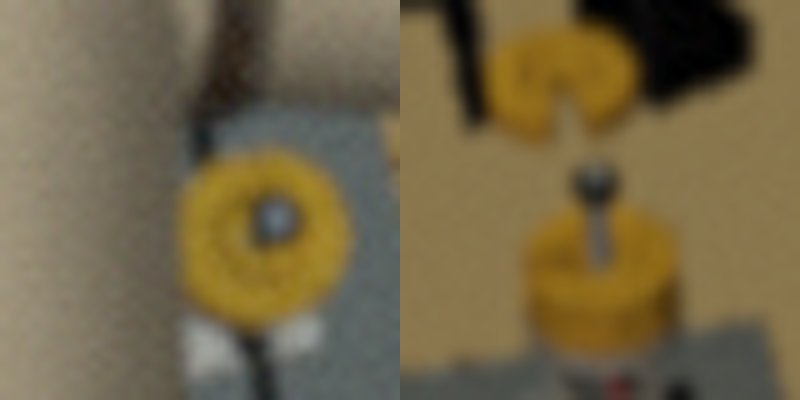

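The side crop shows the held disc's slot mouth at (572,128), facing the nut at (595,180). Rim, mouth and stem all agree with the model to about half a pixel. I'll close to just short of the stem.

Call:
{"name": "move_arm", "arguments": {"series": [{"grip": 0.5, "xyz": [-10, 1, 2], "angular": [0, 0, 0]}, {"grip": 0.5, "xyz": [-20, 1, 4.4], "angular": [0, 0, 0]}, {"grip": 0.5, "xyz": [-27, 1, 4.4], "angular": [0, 0, 0]}, {"grip": 0.5, "xyz": [-30, 1, 4.4], "angular": [0, 0, 0]}, {"grip": 0.5, "xyz": [-31, 1, 4.4], "angular": [0, 0, 0]}, {"grip": 0.5, "xyz": [-31, 1, 4.4], "angular": [0, 0, 0]}, {"grip": 0.5, "xyz": [-31, 1, 4.4], "angular": [0, 0, 0]}]}}

```text
time_s: 15.0
tcp_pos: [0.6263, -0.1742, 0.1208]
ee_rot: [[0.231, -0.973, 0.0], [-0.973, -0.231, -0.0], [0.0, -0.0, -1.0]]
wrist_force: [0.2, 1.0, -2.0]
gripper_width: 0.609
gripper_force: 30.0
```

Run:
```python
from h import *
s=r.sense();R=s["ee_rot"];p=s["tcp_pos"];print(p,R.round(3).tolist(),s["wrist_force"],s["time_s"])
b=r.capture("side"); c=b
m=p+[0,0,.0067]
q=[m+[0,0,.006],m+[0,0,.006]+R@[-.027,0,0],m+R@[0,.027,.0],m+R@[0,-.027,0],[.618,-.139,.1475],[.618,-.139,.1135]]; print(((proj(c,q)-[296,142]+.5)*16).round().tolist())
cv2.imwrite("pics/h2.png",crop(b,296,142,32,32,16))
```

```text
[ 0.62633676 -0.17421099  0.12082531] [[0.231, -0.973, 0.0], [-0.973, -0.231, -0.0], [0.0, -0.0, -1.0]] [ 0.20458524  0.97586815 -2.02392412] 15.0
[[222.0, 171.0], [244.0, 251.0], [347.0, 175.0], [99.0, 211.0], [249.0, 228.0], [256.0, 351.0]]
```

View pics/h2.png

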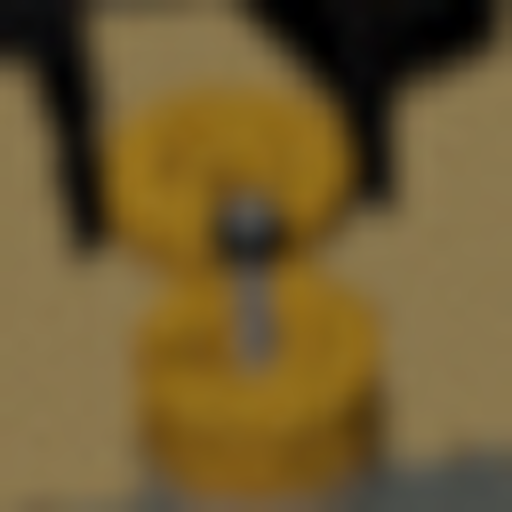

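The side crop shows the nut at (250,225) and the disc centre at about (230,170). On the slide line it would arrive about 1 mm too far toward −x, so I'll correct half of that and feel my way in.

Call:
{"name": "move_arm", "arguments": {"series": [{"grip": 0.5, "xyz": [-2, -0.7, 0], "angular": [0, 0, 0]}, {"grip": 0.5, "xyz": [-4, -0.7, 0], "angular": [0, 0, 0]}, {"grip": 0.5, "xyz": [-5, -0.7, 0], "angular": [0, 0, 0]}, {"grip": 0.5, "xyz": [-5, -0.7, 0], "angular": [0, 0, 0]}]}}

```text
time_s: 15.45
tcp_pos: [0.6257, -0.1689, 0.1208]
ee_rot: [[0.231, -0.973, 0.0], [-0.973, -0.231, 0.0], [-0.0, -0.0, -1.0]]
wrist_force: [-0.4, -0.0, -2.8]
gripper_width: 0.608
gripper_force: 30.0
```

Call:
{"name": "move_arm", "arguments": {"series": [{"grip": 0.5, "xyz": [-0.5, 0, 0], "angular": [0, 0, 0]}, {"grip": 0.5, "xyz": [-1, 0, 0], "angular": [0, 0, 0]}, {"grip": 0.5, "xyz": [-1, 0, 0], "angular": [0, 0, 0]}]}}

```text
time_s: 15.75
tcp_pos: [0.6255, -0.168, 0.1208]
ee_rot: [[0.231, -0.973, -0.0], [-0.973, -0.231, 0.0], [-0.0, 0.0, -1.0]]
wrist_force: [0.4, -0.1, -2.0]
gripper_width: 0.61
gripper_force: 30.0
```

Call:
{"name": "move_arm", "arguments": {"series": [{"grip": 0.5, "xyz": [-0.5, 0, 0], "angular": [0, 0, 0]}, {"grip": 0.5, "xyz": [-1, 0, 0], "angular": [0, 0, 0]}, {"grip": 0.5, "xyz": [-1, 0, 0], "angular": [0, 0, 0]}]}}

```text
time_s: 16.05
tcp_pos: [0.6253, -0.167, 0.1207]
ee_rot: [[0.231, -0.973, -0.0], [-0.973, -0.231, 0.0], [-0.0, 0.0, -1.0]]
wrist_force: [0.5, -0.0, -3.3]
gripper_width: 0.607
gripper_force: 30.0
```

Call:
{"name": "move_arm", "arguments": {"series": [{"grip": 0.5, "xyz": [-0.5, 0, 0], "angular": [0, 0, 0]}, {"grip": 0.5, "xyz": [-1, 0, 0], "angular": [0, 0, 0]}, {"grip": 0.5, "xyz": [-1, 0, 0], "angular": [0, 0, 0]}]}}

```text
time_s: 16.35
tcp_pos: [0.625, -0.166, 0.1207]
ee_rot: [[0.231, -0.973, -0.0], [-0.973, -0.231, 0.0], [-0.0, 0.0, -1.0]]
wrist_force: [0.6, -0.2, -2.3]
gripper_width: 0.607
gripper_force: 30.0
```

Call:
{"name": "move_arm", "arguments": {"series": [{"grip": 0.5, "xyz": [-0.5, 0, 0], "angular": [0, 0, 0]}, {"grip": 0.5, "xyz": [-1, 0, 0], "angular": [0, 0, 0]}, {"grip": 0.5, "xyz": [-1, 0, 0], "angular": [0, 0, 0]}]}}

```text
time_s: 16.65
tcp_pos: [0.6248, -0.1651, 0.1208]
ee_rot: [[0.231, -0.973, -0.0], [-0.973, -0.231, -0.0], [-0.0, 0.0, -1.0]]
wrist_force: [0.3, -0.8, -1.7]
gripper_width: 0.607
gripper_force: 30.0
```

Call:
{"name": "move_arm", "arguments": {"series": [{"grip": 0.5, "xyz": [-0.5, 0, 0], "angular": [0, 0, 0]}, {"grip": 0.5, "xyz": [-1, 0, 0], "angular": [0, 0, 0]}, {"grip": 0.5, "xyz": [-1, 0, 0], "angular": [0, 0, 0]}]}}

```text
time_s: 16.95
tcp_pos: [0.6246, -0.1641, 0.1207]
ee_rot: [[0.231, -0.973, -0.0], [-0.973, -0.231, 0.0], [-0.0, 0.0, -1.0]]
wrist_force: [-0.2, 0.2, -2.7]
gripper_width: 0.603
gripper_force: 30.0
```

Call:
{"name": "move_arm", "arguments": {"series": [{"grip": 0.5, "xyz": [-0.5, 0, 0], "angular": [0, 0, 0]}, {"grip": 0.5, "xyz": [-1, 0, 0], "angular": [0, 0, 0]}, {"grip": 0.5, "xyz": [-1, 0, 0], "angular": [0, 0, 0]}]}}

```text
time_s: 17.25
tcp_pos: [0.6243, -0.1631, 0.1208]
ee_rot: [[0.231, -0.973, -0.0], [-0.973, -0.231, 0.0], [-0.0, 0.0, -1.0]]
wrist_force: [-0.2, -0.6, -2.3]
gripper_width: 0.605
gripper_force: 30.0
```

Call:
{"name": "move_arm", "arguments": {"series": [{"grip": 0.5, "xyz": [-0.5, 0, 0], "angular": [0, 0, 0]}, {"grip": 0.5, "xyz": [-1, 0, 0], "angular": [0, 0, 0]}, {"grip": 0.5, "xyz": [-1, 0, 0], "angular": [0, 0, 0]}]}}

```text
time_s: 17.55
tcp_pos: [0.6241, -0.1621, 0.1208]
ee_rot: [[0.231, -0.973, -0.0], [-0.973, -0.231, -0.0], [0.0, 0.0, -1.0]]
wrist_force: [0.8, 0.1, -2.2]
gripper_width: 0.609
gripper_force: 30.0
```

Call:
{"name": "move_arm", "arguments": {"series": [{"grip": 0.5, "xyz": [-0.5, 0, 0], "angular": [0, 0, 0]}, {"grip": 0.5, "xyz": [-1, 0, 0], "angular": [0, 0, 0]}, {"grip": 0.5, "xyz": [-1, 0, 0], "angular": [0, 0, 0]}]}}

```text
time_s: 17.85
tcp_pos: [0.6239, -0.1611, 0.1208]
ee_rot: [[0.231, -0.973, 0.0], [-0.973, -0.231, 0.0], [-0.0, -0.0, -1.0]]
wrist_force: [0.2, -0.6, -1.5]
gripper_width: 0.604
gripper_force: 30.0
```

Call:
{"name": "move_arm", "arguments": {"series": [{"grip": 0.5, "xyz": [-0.5, 0, 0], "angular": [0, 0, 0]}, {"grip": 0.5, "xyz": [-1, 0, 0], "angular": [0, 0, 0]}, {"grip": 0.5, "xyz": [-1, 0, 0], "angular": [0, 0, 0]}]}}

```text
time_s: 18.15
tcp_pos: [0.6236, -0.1602, 0.1207]
ee_rot: [[0.231, -0.973, -0.0], [-0.973, -0.231, 0.0], [-0.0, -0.0, -1.0]]
wrist_force: [0.5, -0.2, -2.0]
gripper_width: 0.606
gripper_force: 30.0
```

Call:
{"name": "move_arm", "arguments": {"series": [{"grip": 0.5, "xyz": [-0.5, 0, 0], "angular": [0, 0, 0]}, {"grip": 0.5, "xyz": [-1, 0, 0], "angular": [0, 0, 0]}, {"grip": 0.5, "xyz": [-1, 0, 0], "angular": [0, 0, 0]}]}}

```text
time_s: 18.45
tcp_pos: [0.6234, -0.1592, 0.1208]
ee_rot: [[0.231, -0.973, 0.0], [-0.973, -0.231, 0.0], [-0.0, -0.0, -1.0]]
wrist_force: [1.0, 0.0, -2.1]
gripper_width: 0.612
gripper_force: 30.0
```

Call:
{"name": "move_arm", "arguments": {"series": [{"grip": 0.5, "xyz": [-0.5, 0, 0], "angular": [0, 0, 0]}, {"grip": 0.5, "xyz": [-1, 0, 0], "angular": [0, 0, 0]}, {"grip": 0.5, "xyz": [-1, 0, 0], "angular": [0, 0, 0]}]}}

```text
time_s: 18.75
tcp_pos: [0.6232, -0.1582, 0.1208]
ee_rot: [[0.231, -0.973, 0.0], [-0.973, -0.231, 0.0], [-0.0, -0.0, -1.0]]
wrist_force: [0.8, -0.0, -2.2]
gripper_width: 0.611
gripper_force: 30.0
```

Call:
{"name": "move_arm", "arguments": {"series": [{"grip": 0.5, "xyz": [-0.5, 0, 0], "angular": [0, 0, 0]}, {"grip": 0.5, "xyz": [-1, 0, 0], "angular": [0, 0, 0]}, {"grip": 0.5, "xyz": [-1, 0, 0], "angular": [0, 0, 0]}]}}

```text
time_s: 19.05
tcp_pos: [0.623, -0.1573, 0.1208]
ee_rot: [[0.231, -0.973, 0.0], [-0.973, -0.231, 0.0], [-0.0, -0.0, -1.0]]
wrist_force: [-0.4, -0.3, -2.7]
gripper_width: 0.604
gripper_force: 30.0
```

Call:
{"name": "move_arm", "arguments": {"series": [{"grip": 0.5, "xyz": [-0.5, 0, 0], "angular": [0, 0, 0]}, {"grip": 0.5, "xyz": [-1, 0, 0], "angular": [0, 0, 0]}, {"grip": 0.5, "xyz": [-1, 0, 0], "angular": [0, 0, 0]}]}}

```text
time_s: 19.35
tcp_pos: [0.6227, -0.1563, 0.1207]
ee_rot: [[0.231, -0.973, -0.0], [-0.973, -0.231, 0.0], [-0.0, 0.0, -1.0]]
wrist_force: [-0.1, 0.6, -3.5]
gripper_width: 0.603
gripper_force: 30.0
```

Call:
{"name": "move_arm", "arguments": {"series": [{"grip": 0.5, "xyz": [-0.5, 0, 0], "angular": [0, 0, 0]}, {"grip": 0.5, "xyz": [-1, 0, 0], "angular": [0, 0, 0]}, {"grip": 0.5, "xyz": [-1, 0, 0], "angular": [0, 0, 0]}]}}

```text
time_s: 19.65
tcp_pos: [0.6225, -0.1553, 0.1207]
ee_rot: [[0.231, -0.973, -0.0], [-0.973, -0.231, 0.0], [-0.0, 0.0, -1.0]]
wrist_force: [0.0, -0.2, -2.5]
gripper_width: 0.606
gripper_force: 30.0
```

Call:
{"name": "move_arm", "arguments": {"series": [{"grip": 0.5, "xyz": [-0.5, 0, 0], "angular": [0, 0, 0]}, {"grip": 0.5, "xyz": [-1, 0, 0], "angular": [0, 0, 0]}, {"grip": 0.5, "xyz": [-1, 0, 0], "angular": [0, 0, 0]}]}}

```text
time_s: 19.95
tcp_pos: [0.6223, -0.1543, 0.1208]
ee_rot: [[0.231, -0.973, 0.0], [-0.973, -0.231, 0.0], [-0.0, -0.0, -1.0]]
wrist_force: [-0.4, 0.2, -2.7]
gripper_width: 0.606
gripper_force: 30.0
```

Run:
```python
from h import *
s=r.sense();print(s["tcp_pos"],s["wrist_force"],s["moment"],s["time_s"])
# nut (dark/grey) and brass outline around it in the side view: saturation rows
c=r.capture("side");S=cv2.cvtColor(c["img"],cv2.COLOR_RGB2HSV)
print("nut/stem now, S:");print(S[152:168,304:320,1])
print("V:");print(S[152:168,304:320,2])
```

```text
[ 0.62227075 -0.15434719  0.12078399] [-0.37521391  0.21737468 -2.66925614] [ 0.08775856 -0.00068741 -0.01948096] 19.95
nut/stem now, S:
[[134 148 169 184 197 203 200 201 200 199 193 175 156 141 136 113]
 [168 188 203 206 213 208 200 187 195 206 211 204 190 177 173 147]
 [191 207 206 212 213 199 156 119 141 186 209 210 204 203 192 168]
 [205 209 208 212 211 182  95  44  62 163 213 211 208 206 202 193]
 [205 209 213 210 209 186  73   9  29 172 211 209 209 214 210 188]
 [207 210 204 206 210 204 143  34  94 200 213 209 208 207 205 175]
 [204 209 212 206 209 206 158  69 109 185 212 211 210 208 181 128]
 [210 208 206 210 206 199 146  62  92 179 207 210 213 200 166 119]
 [197 207 210 208 206 200 136  56  81 170 207 215 209 202 174 135]
 [170 199 209 208 210 206 135  52  68 163 213 214 217 213 192 153]
 [156 195 209 207 213 207 140  62  67 159 204 215 210 210 202 168]
 [163 199 214 214 214 208 153  79  81 161 208 214 211 212 207 171]
 [160 199 208 208 209 209 172 118 123 180 207 208 209 210 209 172]
 [161 199 212 210 211 209 194 167 167 195 209 210 210 208 206 169]
 [159 199 209 210 210 210
[... 485 characters left out ...]
  83 126 143 145 133  96  51]
 [131 149 148 147 144 125  87  59  70 109 137 144 137 120  93  72]
 [118 141 146 146 147 133 103  86  91 118 138 135 120 107 100 105]
 [109 128 135 140 141 126 103  91  94 111 123 115 105 106 117 125]
 [117 123 127 130 130 115  96  88  90 103 110 107 107 121 129 132]
 [131 127 122 123 121 112 100  91  92 104 116 116 124 136 140 137]
 [133 128 123 118 117 115 112 100  98 114 130 130 134 142 143 137]
 [132 128 125 125 123 122 120 115 112 126 138 137 139 143 139 132]
 [135 133 135 135 134 133 133 130 134 140 143 141 141 141 129 118]
 [136 133 138 141 143 142 141 142 144 145 145 144 138 127 107 101]
 [133 124 129 137 142 139 141 145 146 144 141 134 126 109  91  90]]
```

Call:
{"name": "move_arm", "arguments": {"series": [{"grip": 0.5, "xyz": [-0.5, 0, 0], "angular": [0, 0, 0]}, {"grip": 0.5, "xyz": [-1, 0, 0], "angular": [0, 0, 0]}, {"grip": 0.5, "xyz": [-1.5, 0, 0], "angular": [0, 0, 0]}, {"grip": 0.5, "xyz": [-1.5, 0, 0], "angular": [0, 0, 0]}]}}

```text
time_s: 20.4
tcp_pos: [0.6219, -0.1529, 0.1207]
ee_rot: [[0.231, -0.973, -0.0], [-0.973, -0.231, 0.0], [-0.0, 0.0, -1.0]]
wrist_force: [-0.4, 1.0, -1.7]
gripper_width: 0.607
gripper_force: 30.0
```

Call:
{"name": "move_arm", "arguments": {"series": [{"grip": 0.5, "xyz": [-0.5, 0, 0], "angular": [0, 0, 0]}, {"grip": 0.5, "xyz": [-1, 0, 0], "angular": [0, 0, 0]}, {"grip": 0.5, "xyz": [-1.5, 0, 0], "angular": [0, 0, 0]}, {"grip": 0.5, "xyz": [-1.5, 0, 0], "angular": [0, 0, 0]}]}}

```text
time_s: 20.8
tcp_pos: [0.6216, -0.1515, 0.1208]
ee_rot: [[0.231, -0.973, 0.0], [-0.973, -0.231, -0.0], [0.0, -0.0, -1.0]]
wrist_force: [-1.3, -0.2, -1.8]
gripper_width: 0.607
gripper_force: 30.0
```

Call:
{"name": "move_arm", "arguments": {"series": [{"grip": 0.5, "xyz": [-0.5, 0, 0], "angular": [0, 0, 0]}, {"grip": 0.5, "xyz": [-1, 0, 0], "angular": [0, 0, 0]}, {"grip": 0.5, "xyz": [-1.5, 0, 0], "angular": [0, 0, 0]}, {"grip": 0.5, "xyz": [-1.5, 0, 0], "angular": [0, 0, 0]}]}}

```text
time_s: 21.2
tcp_pos: [0.6212, -0.15, 0.1208]
ee_rot: [[0.231, -0.973, -0.0], [-0.973, -0.231, 0.0], [-0.0, 0.0, -1.0]]
wrist_force: [-0.6, 0.1, -3.0]
gripper_width: 0.608
gripper_force: 30.0
```

Call:
{"name": "move_arm", "arguments": {"series": [{"grip": 0.5, "xyz": [-0.5, 0, 0], "angular": [0, 0, 0]}, {"grip": 0.5, "xyz": [-1, 0, 0], "angular": [0, 0, 0]}, {"grip": 0.5, "xyz": [-1.5, 0, 0], "angular": [0, 0, 0]}, {"grip": 0.5, "xyz": [-1.5, 0, 0], "angular": [0, 0, 0]}]}}

```text
time_s: 21.6
tcp_pos: [0.6209, -0.1485, 0.1208]
ee_rot: [[0.231, -0.973, -0.0], [-0.973, -0.231, 0.0], [-0.0, -0.0, -1.0]]
wrist_force: [-0.0, -0.3, -2.1]
gripper_width: 0.608
gripper_force: 30.0
```

Call:
{"name": "move_arm", "arguments": {"series": [{"grip": 0.5, "xyz": [-0.5, 0, 0], "angular": [0, 0, 0]}, {"grip": 0.5, "xyz": [-1, 0, 0], "angular": [0, 0, 0]}, {"grip": 0.5, "xyz": [-1.5, 0, 0], "angular": [0, 0, 0]}, {"grip": 0.5, "xyz": [-1.5, 0, 0], "angular": [0, 0, 0]}]}}

```text
time_s: 22.0
tcp_pos: [0.6205, -0.1471, 0.1207]
ee_rot: [[0.231, -0.973, -0.0], [-0.973, -0.231, 0.0], [-0.0, 0.0, -1.0]]
wrist_force: [0.3, -0.1, -2.2]
gripper_width: 0.606
gripper_force: 30.0
```

Call:
{"name": "move_arm", "arguments": {"series": [{"grip": 0.5, "xyz": [-0.5, 0, 0], "angular": [0, 0, 0]}, {"grip": 0.5, "xyz": [-1, 0, 0], "angular": [0, 0, 0]}, {"grip": 0.5, "xyz": [-1.5, 0, 0], "angular": [0, 0, 0]}, {"grip": 0.5, "xyz": [-1.5, 0, 0], "angular": [0, 0, 0]}]}}

```text
time_s: 22.4
tcp_pos: [0.6202, -0.1456, 0.1207]
ee_rot: [[0.231, -0.973, -0.0], [-0.973, -0.231, -0.0], [0.0, 0.0, -1.0]]
wrist_force: [-0.5, -0.0, -1.4]
gripper_width: 0.608
gripper_force: 30.0
```

Call:
{"name": "move_arm", "arguments": {"series": [{"grip": 0.5, "xyz": [-0.5, 0, 0], "angular": [0, 0, 0]}, {"grip": 0.5, "xyz": [-1, 0, 0], "angular": [0, 0, 0]}, {"grip": 0.5, "xyz": [-1, 0, 0], "angular": [0, 0, 0]}]}}

```text
time_s: 22.7
tcp_pos: [0.62, -0.1446, 0.1208]
ee_rot: [[0.231, -0.973, 0.0], [-0.973, -0.231, 0.0], [-0.0, -0.0, -1.0]]
wrist_force: [0.2, -0.2, -1.4]
gripper_width: 0.606
gripper_force: 30.0
```

Call:
{"name": "move_arm", "arguments": {"series": [{"grip": 0.5, "xyz": [-0.5, 0, 0], "angular": [0, 0, 0]}, {"grip": 0.5, "xyz": [-1, 0, 0], "angular": [0, 0, 0]}, {"grip": 0.5, "xyz": [-1, 0, 0], "angular": [0, 0, 0]}]}}

```text
time_s: 23.0
tcp_pos: [0.6197, -0.1437, 0.1208]
ee_rot: [[0.231, -0.973, -0.0], [-0.973, -0.231, 0.0], [-0.0, 0.0, -1.0]]
wrist_force: [-0.1, -0.4, -2.5]
gripper_width: 0.605
gripper_force: 30.0
```

Call:
{"name": "move_arm", "arguments": {"series": [{"grip": 0.5, "xyz": [-0.5, 0, 0], "angular": [0, 0, 0]}, {"grip": 0.5, "xyz": [-1, 0, 0], "angular": [0, 0, 0]}, {"grip": 0.5, "xyz": [-1, 0, 0], "angular": [0, 0, 0]}]}}

```text
time_s: 23.3
tcp_pos: [0.6195, -0.1427, 0.1207]
ee_rot: [[0.231, -0.973, -0.0], [-0.973, -0.231, -0.0], [-0.0, 0.0, -1.0]]
wrist_force: [0.4, -0.4, -2.4]
gripper_width: 0.608
gripper_force: 30.0
```

Call:
{"name": "move_arm", "arguments": {"series": [{"grip": 0.5, "xyz": [-0.5, 0, 0], "angular": [0, 0, 0]}, {"grip": 0.5, "xyz": [-1, 0, 0], "angular": [0, 0, 0]}, {"grip": 0.5, "xyz": [-1, 0, 0], "angular": [0, 0, 0]}]}}

```text
time_s: 23.6
tcp_pos: [0.6193, -0.1417, 0.1208]
ee_rot: [[0.231, -0.973, 0.0], [-0.973, -0.231, 0.0], [-0.0, -0.0, -1.0]]
wrist_force: [0.1, 0.2, -2.0]
gripper_width: 0.608
gripper_force: 30.0
```

Call:
{"name": "move_arm", "arguments": {"series": [{"grip": 0.5, "xyz": [-0.5, 0, 0], "angular": [0, 0, 0]}, {"grip": 0.5, "xyz": [-0.5, 0, 0], "angular": [0, 0, 0]}]}}

```text
time_s: 23.8
tcp_pos: [0.6191, -0.1412, 0.1208]
ee_rot: [[0.231, -0.973, 0.0], [-0.973, -0.231, 0.0], [-0.0, -0.0, -1.0]]
wrist_force: [0.4, 0.6, -3.2]
gripper_width: 0.606
gripper_force: 30.0
```

Call:
{"name": "move_arm", "arguments": {"series": [{"grip": 0.5, "xyz": [-0.5, 0, 0], "angular": [0, 0, 0]}, {"grip": 0.5, "xyz": [-0.5, 0, 0], "angular": [0, 0, 0]}]}}

```text
time_s: 24.0
tcp_pos: [0.619, -0.1407, 0.1207]
ee_rot: [[0.231, -0.973, -0.0], [-0.973, -0.231, -0.0], [-0.0, 0.0, -1.0]]
wrist_force: [-0.1, -0.0, -2.3]
gripper_width: 0.609
gripper_force: 30.0
```

Call:
{"name": "move_arm", "arguments": {"series": [{"grip": 0.5, "xyz": [-0.5, 0, 0], "angular": [0, 0, 0]}, {"grip": 0.5, "xyz": [-0.5, 0, 0], "angular": [0, 0, 0]}]}}

```text
time_s: 24.2
tcp_pos: [0.6189, -0.1402, 0.1207]
ee_rot: [[0.231, -0.973, -0.0], [-0.973, -0.231, 0.0], [-0.0, 0.0, -1.0]]
wrist_force: [-0.4, 0.5, -1.7]
gripper_width: 0.61
gripper_force: 30.0
```

Call:
{"name": "move_arm", "arguments": {"series": [{"grip": 0.5, "xyz": [-0.5, 0, 0], "angular": [0, 0, 0]}, {"grip": 0.5, "xyz": [-0.5, 0, 0], "angular": [0, 0, 0]}]}}

```text
time_s: 24.4
tcp_pos: [0.6188, -0.1397, 0.1207]
ee_rot: [[0.231, -0.973, -0.0], [-0.973, -0.231, 0.0], [-0.0, 0.0, -1.0]]
wrist_force: [-0.6, 0.8, -2.0]
gripper_width: 0.604
gripper_force: 30.0
```

Call:
{"name": "move_arm", "arguments": {"series": [{"grip": 0.5, "xyz": [-0.5, 0, 0], "angular": [0, 0, 0]}, {"grip": 0.5, "xyz": [-0.5, 0, 0], "angular": [0, 0, 0]}]}}

```text
time_s: 24.6
tcp_pos: [0.6187, -0.1393, 0.1208]
ee_rot: [[0.231, -0.973, 0.0], [-0.973, -0.231, -0.0], [0.0, -0.0, -1.0]]
wrist_force: [-1.0, -0.1, -1.6]
gripper_width: 0.606
gripper_force: 30.0
```

Call:
{"name": "move_arm", "arguments": {"series": [{"grip": 0.5, "xyz": [-0.5, 0, 0], "angular": [0, 0, 0]}, {"grip": 0.5, "xyz": [-0.5, 0, 0], "angular": [0, 0, 0]}]}}

```text
time_s: 24.8
tcp_pos: [0.6186, -0.1388, 0.1208]
ee_rot: [[0.231, -0.973, 0.0], [-0.973, -0.231, 0.0], [-0.0, -0.0, -1.0]]
wrist_force: [-0.4, -0.7, -2.8]
gripper_width: 0.609
gripper_force: 30.0
```

Call:
{"name": "move_arm", "arguments": {"series": [{"grip": 0.5, "xyz": [-0.5, 0, 0], "angular": [0, 0, 0]}, {"grip": 0.5, "xyz": [-0.5, 0, 0], "angular": [0, 0, 0]}]}}

```text
time_s: 25.0
tcp_pos: [0.6185, -0.1383, 0.1208]
ee_rot: [[0.231, -0.973, 0.0], [-0.973, -0.231, 0.0], [-0.0, -0.0, -1.0]]
wrist_force: [0.0, -0.1, -2.2]
gripper_width: 0.605
gripper_force: 30.0
```

Call:
{"name": "move_arm", "arguments": {"series": [{"grip": 0.5, "xyz": [-0.5, 0, 0], "angular": [0, 0, 0]}, {"grip": 0.5, "xyz": [-0.5, 0, 0], "angular": [0, 0, 0]}]}}

```text
time_s: 25.2
tcp_pos: [0.6184, -0.1379, 0.1208]
ee_rot: [[0.231, -0.973, 0.0], [-0.973, -0.231, -0.0], [0.0, -0.0, -1.0]]
wrist_force: [-0.7, 0.3, -1.4]
gripper_width: 0.608
gripper_force: 30.0
```

Call:
{"name": "move_arm", "arguments": {"series": [{"grip": 0.5, "xyz": [-0.5, 0, 0], "angular": [0, 0, 0]}, {"grip": 0.5, "xyz": [-0.5, 0, 0], "angular": [0, 0, 0]}]}}

```text
time_s: 25.4
tcp_pos: [0.6183, -0.1378, 0.1209]
ee_rot: [[0.231, -0.973, 0.0], [-0.973, -0.231, -0.001], [0.001, -0.0, -1.0]]
wrist_force: [0.5, -1.3, -2.8]
gripper_width: 0.611
gripper_force: 30.0
```

Call:
{"name": "move_arm", "arguments": {"series": [{"grip": 0.5, "xyz": [-0.5, 0, 0], "angular": [0, 0, 0]}, {"grip": 0.5, "xyz": [-0.5, 0, 0], "angular": [0, 0, 0]}]}}

```text
time_s: 25.6
tcp_pos: [0.6183, -0.1376, 0.121]
ee_rot: [[0.231, -0.973, 0.0], [-0.973, -0.231, -0.001], [0.001, -0.0, -1.0]]
wrist_force: [1.1, -3.6, -2.9]
gripper_width: 0.607
gripper_force: 30.0
```

Call:
{"name": "move_arm", "arguments": {"series": [{"grip": 0.5, "xyz": [-0.5, 0, 0], "angular": [0, 0, 0]}, {"grip": 0.5, "xyz": [-0.5, 0, 0], "angular": [0, 0, 0]}]}}

```text
time_s: 25.8
tcp_pos: [0.6183, -0.1375, 0.1211]
ee_rot: [[0.231, -0.973, 0.001], [-0.973, -0.231, -0.002], [0.002, -0.0, -1.0]]
wrist_force: [0.5, -6.2, -2.5]
gripper_width: 0.609
gripper_force: 30.0
```

Run:
```python
from h import *
s=r.sense();R=s["ee_rot"];p=s["tcp_pos"];print(p,s["wrist_force"],s["moment"],s["time_s"])
c=r.capture("side");m=p+[0,0,.0127]
print(proj(c,[m,m+R@[-.027,0,0],m+R@[.027,0,0],m+R@[0,.027,0],m+R@[0,-.027,0]]).round(1).tolist())
S=cv2.cvtColor(c["img"],cv2.COLOR_RGB2HSV)
print(S[152:168,300:324,1]);print(S[152:168,300:324,2])
```

```text
[ 0.6183388  -0.13751438  0.12110298] [ 0.53246264 -6.17743042 -2.51998409] [-1.74721979 -0.35778338  0.02314482] 25.8
[[311.1, 159.2], [312.5, 164.4], [309.7, 154.1], [319.0, 158.0], [303.1, 160.3]]
[[ 43  46  93 109 110 112 111 108 113 114 113 110 113 114 114 113 112 110
  113 113  67  51 128 116]
 [ 89  51  88 112 111 113 110 115 121 124 115 105 114 126 128 124 119 113
  113 116  64  85 113 114]
 [112  36  99 106 112 115 122 132 145 145 105  73  97 145 161 155 139 127
  121 120  68 109 109 114]
 [122 102  91 122 124 131 150 171 181 165  72  30  63 159 194 189 175 154
  143 139  73  46 111 114]
 [111 109  85 133 141 162 184 196 208 190  77  10  42 177 216 209 202 189
  176 177 134  64 108 112]
 [115 103 128 159 172 188 204 210 210 207 157  40 106 196 215 208 207 208
  200 196 146  77 111 112]
 [113 117 143 179 196 201 206 212 215 204 155  68 107 192 212 212 211 212
  206 207 179  77 111 112]
 [113 111  85 199 203 203 210 210 210 198 146  64  98 179 209 210 209 208
  208 209 193 102 112 114]
 [116 112  75 183 205 205 210 206 210 201 149  66  81 171 209 208 208 210
  206 203 163  88 
[... 1633 characters left out ...]
73  22  36  91 136 150 146 144 143 125 101  92 112 137 144 145 138
  121  90  68  60  85 124]
 [126  81  32  31  82 127 145 148 147 145 133 106  89 102 129 141 140 126
  106  99 101 102 110 127]
 [130  98  52  36  76 115 131 139 141 141 130 105  93 101 118 126 125 112
  102 113 126 130 131 133]
 [136 118  84  69  93 113 123 128 132 133 121 107 108 116 116 113 108 109
  113 119 132 138 136 137]
 [139 132 115 109 120 127 126 125 128 126 117 118 128 134 127 117 116 120
  119 113 127 135 136 136]
 [138 136 133 133 134 133 130 133 131 127 126 132 141 143 138 128 126 119
  106 100 119 134 136 138]
 [136 137 138 138 133 125 127 132 135 135 137 141 145 144 139 131 120 107
   91  91 115 133 138 137]]
```

Slot-end contact felt at y ≈ −0.1377 (6 N). I'll back off to the centre of the clearance, then lower slowly.

Call:
{"name": "move_arm", "arguments": {"series": [{"grip": 0.5, "xyz": [1.2, 0, 0], "angular": [0, 0, 0]}, {"grip": 0.5, "xyz": [2.2, 0, 0], "angular": [0, 0, 0]}, {"grip": 0.5, "xyz": [2.2, 0, 1], "angular": [0, 0, 0]}, {"grip": 0.5, "xyz": [2.2, 0, 2], "angular": [0, 0, 0]}, {"grip": 0.5, "xyz": [2.2, 0, 3], "angular": [0, 0, 0]}, {"grip": 0.5, "xyz": [2.2, 0, 4], "angular": [0, 0, 0]}, {"grip": 0.5, "xyz": [2.2, 0, 4], "angular": [0, 0, 0]}]}}

```text
time_s: 26.55
tcp_pos: [0.6183, -0.1384, 0.1165]
ee_rot: [[0.231, -0.973, -0.001], [-0.973, -0.231, 0.0], [-0.0, 0.001, -1.0]]
wrist_force: [-0.6, 0.8, -2.5]
gripper_width: 0.608
gripper_force: 30.0
```

Call:
{"name": "move_arm", "arguments": {"series": [{"grip": 0.5, "xyz": [0, 0, 0.5], "angular": [0, 0, 0]}, {"grip": 0.5, "xyz": [0, 0, 1], "angular": [0, 0, 0]}, {"grip": 0.5, "xyz": [0, 0, 1.5], "angular": [0, 0, 0]}, {"grip": 0.5, "xyz": [0, 0, 2], "angular": [0, 0, 0]}, {"grip": 0.5, "xyz": [0, 0, 2], "angular": [0, 0, 0]}]}}

```text
time_s: 27.05
tcp_pos: [0.6184, -0.1386, 0.1146]
ee_rot: [[0.231, -0.973, -0.0], [-0.973, -0.231, 0.0], [-0.0, 0.0, -1.0]]
wrist_force: [-0.4, -0.1, -1.5]
gripper_width: 0.605
gripper_force: 30.0
```

Call:
{"name": "move_arm", "arguments": {"series": [{"grip": 0.5, "xyz": [0, 0, 0.5], "angular": [0, 0, 0]}, {"grip": 0.5, "xyz": [0, 0, 1], "angular": [0, 0, 0]}, {"grip": 0.5, "xyz": [0, 0, 1.5], "angular": [0, 0, 0]}, {"grip": 0.5, "xyz": [0, 0, 2], "angular": [0, 0, 0]}, {"grip": 0.5, "xyz": [0, 0, 2], "angular": [0, 0, 0]}]}}

```text
time_s: 27.55
tcp_pos: [0.6185, -0.1386, 0.1127]
ee_rot: [[0.231, -0.973, -0.0], [-0.973, -0.231, -0.0], [-0.0, 0.0, -1.0]]
wrist_force: [-0.2, 0.1, -2.2]
gripper_width: 0.604
gripper_force: 30.0
```

Call:
{"name": "move_arm", "arguments": {"series": [{"grip": 0.5, "xyz": [0, 0, 0.5], "angular": [0, 0, 0]}, {"grip": 0.5, "xyz": [0, 0, 1], "angular": [0, 0, 0]}, {"grip": 0.5, "xyz": [0, 0, 1.5], "angular": [0, 0, 0]}, {"grip": 0.5, "xyz": [0, 0, 2], "angular": [0, 0, 0]}, {"grip": 0.5, "xyz": [0, 0, 2], "angular": [0, 0, 0]}]}}

```text
time_s: 28.05
tcp_pos: [0.6185, -0.1386, 0.1108]
ee_rot: [[0.231, -0.973, 0.0], [-0.973, -0.231, -0.0], [0.0, -0.0, -1.0]]
wrist_force: [0.6, -0.6, -1.8]
gripper_width: 0.607
gripper_force: 30.0
```

Call:
{"name": "move_arm", "arguments": {"series": [{"grip": 0.5, "xyz": [0, 0, 0.5], "angular": [0, 0, 0]}, {"grip": 0.5, "xyz": [0, 0, 1], "angular": [0, 0, 0]}, {"grip": 0.5, "xyz": [0, 0, 1], "angular": [0, 0, 0]}]}}

```text
time_s: 28.35
tcp_pos: [0.6186, -0.1386, 0.1098]
ee_rot: [[0.231, -0.973, 0.0], [-0.973, -0.231, -0.0], [0.0, -0.0, -1.0]]
wrist_force: [-0.3, 0.1, -0.4]
gripper_width: 0.606
gripper_force: 30.0
```

Call:
{"name": "move_arm", "arguments": {"series": [{"grip": 0.5, "xyz": [0, 0, 0.5], "angular": [0, 0, 0]}, {"grip": 0.5, "xyz": [0, 0, 1], "angular": [0, 0, 0]}, {"grip": 0.5, "xyz": [0, 0, 1], "angular": [0, 0, 0]}]}}

```text
time_s: 28.65
tcp_pos: [0.6186, -0.1386, 0.1088]
ee_rot: [[0.231, -0.973, 0.0], [-0.973, -0.231, -0.0], [0.0, -0.0, -1.0]]
wrist_force: [-1.4, -0.2, -0.1]
gripper_width: 0.608
gripper_force: 30.0
```

```bash
cat > f.py <<'E'
from h import *
F=[];
for i in range(5):
    c=r.capture("side");F.append(r.sense()["wrist_force"])
print(np.mean(F,0),r.sense()["tcp_pos"],r.sense()["time_s"])
S=cv2.cvtColor(c["img"],cv2.COLOR_RGB2HSV)
# nut: darkest blob centroid, red pointer centroid, scale
V=S[150:168,306:318,2].astype(float);w=np.clip(85-V,0,None);y,x=np.mgrid[150:168,306:318]
print("nut",(w*x).sum()/w.sum(),(w*y).sum()/w.sum())
h=S[170:200,300:335];red=(((h[:,:,0]<8)|(h[:,:,0]>170))&(h[:,:,1]>90))
y,x=np.nonzero(red);print("red",len(x),x.mean()+300 if len(x) else 0,y.mean()+170 if len(x) else 0)
E
python3 f.py
```

```text
[-0.67646262  0.16103683  0.3292641 ] [ 0.61856678 -0.13857841  0.10884852] 28.9
nut 310.68536585365854 154.9219512195122
red 1 313.0 177.0
```

Force at the wrist is now about zero at the expected height, so the mass is nested and the spring carries it. I'll release it gently.

Call:
{"name": "move_arm", "arguments": {"series": [{"grip": 0.5, "xyz": [0, 0, -0.4], "angular": [0, 0, 0]}, {"grip": 0.75, "xyz": [0, 0, -0.4], "angular": [0, 0, 0]}, {"grip": 0.8, "xyz": [0, 0, -0.4], "angular": [0, 0, 0]}, {"grip": 0.8, "xyz": [0, 0, -0.4], "angular": [0, 0, 0]}, {"grip": 0.8, "xyz": [0, 0, -0.4], "angular": [0, 0, 0]}, {"grip": 0.8, "xyz": [0, 0, -0.4], "angular": [0, 0, 0]}]}}

```text
time_s: 29.5
tcp_pos: [0.6186, -0.1386, 0.1092]
ee_rot: [[0.231, -0.973, 0.0], [-0.973, -0.231, -0.0], [0.0, -0.0, -1.0]]
wrist_force: [-0.8, -0.5, -0.6]
gripper_width: 0.793
gripper_force: 0.0
```

```bash
python3 f.py
```

```text
[ 0.15169417  0.12779951 -0.14622529] [ 0.61851309 -0.13857798  0.10915279] 29.75
nut 310.62558139534883 154.43720930232558
red 2 313.5 177.0
```

Call:
{"name": "move_arm", "arguments": {"series": [{"grip": 0.8, "xyz": [0, 0, -5], "angular": [0, 0, 0]}, {"grip": 0.8, "xyz": [0, 0, -15], "angular": [0, 0, 0]}, {"grip": 0.8, "xyz": [0, 0, -40], "angular": [0, 0, 0]}, {"grip": 0.8, "xyz": [0, 0, -80], "angular": [0, 0, 0]}, {"grip": 0.8, "xyz": [0, 0, -120], "angular": [0, 0, 0]}, {"grip": 0.8, "xyz": [60, 0, -130], "angular": [0, 0, 0]}, {"grip": 0.8, "xyz": [100, 0, -130], "angular": [0, 0, 0]}, {"grip": 0.8, "xyz": [100, 0, -130], "angular": [0, 0, 0]}]}}

```text
time_s: 30.55
tcp_pos: [0.6422, -0.2407, 0.2402]
ee_rot: [[0.226, -0.974, 0.002], [-0.974, -0.226, -0.002], [0.002, -0.002, -1.0]]
wrist_force: [-0.4, 1.3, -1.0]
gripper_width: 0.802
gripper_force: 0.0
```

```bash
python3 f.py
python3 - <<'E'
from h import *
for n in("side","top"):
    c=r.capture(n);o=cv2.imread(f"pics/{n}0.png")[:,:,::-1]
    m=brass(c);k,l,st,ce=cv2.connectedComponentsWithStats(m)
    for i in range(1,k):
        if st[i,4]>40 and ((n=="side" and 290<ce[i][0]<335 and 140<ce[i][1]<190) or (n=="top" and 345<ce[i][0]<385 and 155<ce[i][1]<190)): print(n,st[i],ce[i].round(1))
    S=cv2.cvtColor(c["img"],cv2.COLOR_RGB2HSV)
    if n=="side": print(S[150:178,301:322,2])
E
```

```text
[ 0.38336155  0.30664725 -0.29321855] [ 0.64147746 -0.23498201  0.23955192] 30.8
nut 311.1228813559322 157.52966101694915
red 2 313.5 177.0
side [304 157  16  17 217] [311.3 165.2]
[[139 138 137 139 138 138 138 138 139 138 138 138 138 138 140 136 132 134
  138 139 139]
 [138 138 137 138 138 137 139 137 138 137 139 138 139 138 138 139 138 138
  139 138 137]
 [138 138 137 138 138 139 138 138 139 137 139 138 138 138 136 138 138 139
  139 138 138]
 [139 138 138 138 138 138 138 138 139 135 135 137 138 138 138 139 138 137
  139 138 137]
 [137 137 138 137 137 138 138 138 132 125 124 126 133 137 139 138 138 138
  139 137 138]
 [137 139 139 138 138 138 139 134 117 102 106 107 115 132 138 140 137 139
  139 138 138]
 [139 137 138 138 138 138 139 129  96  76  81  82  92 128 142 140 138 138
  137 139 138]
 [138 137 137 138 139 141 140 128  89  54  53  52  80 126 146 142 138 138
  138 140 138]
 [138 138 138 140 142 144 144 135 104  65  42  48  91 134 146 144 139 138
  138 137 138]
 [139 139 138 139 146 149 146 139 124  96  71  77 114 137 145 144 143 139
  139 139 138]
 [138 138 139 144 149 152 142
[... 873 characters left out ...]
4 120 112 118 122 125 125 125 127 125 124 119 112 107  99  88
   84 102 117]
 [140 142 134 118 106 115 122 126 128 129 130 128 122 120 114 109 103  87
   74  83  94]
 [136 135 129 112  99 107 120 127 130 132 130 127 124 120 114 107  99  83
   71  75  80]
 [123 119 113  96  88  98 111 119 126 126 126 125 121 117 109 100  90  78
   70  75  80]
 [ 98  94  89  82  80  87 101 107 112 116 116 115 115 108 100  92  87  78
   72  75  79]
 [ 82  83  81  80  81  81  88  93 100 103 100 102 103  98  90  80  83  78
   69  70  77]
 [ 80  82  82  82  81  84  85  94 101  85  78  87  92  83  72  66  76  68
   49  51  68]
 [ 81  81  84  89  93  91  95 105 103  72  52  70  83  76  67  70  77  54
   26  30  56]]
```

```bash
python3 -c "
from station import r
print(r.finish_job())"
```

```text
the job is handed in; nothing more can be done
None
```

I loaded the loose brass mass onto the stem, lowered it gently until it nested on the stack, and turned its slot to about 90° from the other two. The job was handed in at about 31 s; I saw no verdict. The stem was pressed with about 6 N at most, and the pointer reading and the bystanders' positions were not checked separately.

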